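# Load a wound coil into the test chamber through its sprung flap

### The arm

A 6-joint arm with a two-finger parallel gripper is mounted at the origin on a cart in front of the work surface, level with it; the furniture and walls round the work are solid. World frame = base frame: x ahead of the robot, y to its left, z up, the work surface at z = 0. Lengths are in mm, angles in rad, forces in N, time in s.
With the tool pointing down it reaches from about 325 to 775 mm from the base axis. Payload 5.5 kg.
Tool frame: the origin (TCP) lies on the front face of the gripper's body, between the roots of the fingers; the fingertips stand 73 mm ahead of it and the grasp point (between the pads) lies 54 mm ahead of it (ctrl.grasp_offset is the distance from the TCP to the grasp point, in mm); z points along the fingers, y is the direction in which the jaws open and shut (so a half turn about z gives the same grasp; the last joint's range is limited). The gripper opens to 85 mm and grips with 20 to 120 N. Pads are 22 mm wide; open, the fingers measure 114 mm over their backs; the gripper's body (76 mm by 85 mm) begins 54 mm behind the grasp point. The pads swing forward as they close: fully open they stand 13 mm farther back than shut.
Start: joints at [-1.393, 0.091, 1.231, -0, 1.82, -0.057], TCP at [139.588, -583.551, 303.875] pointing down, gripper open.
Joint ranges: [-2.87, 2.87], [-0.86, 2.18], [0.17, 2.46], [-1.51, 4.65], [0.06, 2.69], [-2.65, 2.65]. Speed limits (rad/s): [2.57, 2.57, 3.01, 3.14, 3.14, 3.14].

### API

Orientations are given as a rotation vector (axis times angle).
In Python, from bench import ctrl gives the robot as it stands.
- The arm moves only by the tool apply_moves, never from a script. Its argument "targets" is a list of rows, each an object with "dp": the shift along the tool's x, y, z scaled (see below), a list of three; "roll": the turn about the tool's z scaled (see below); "grip": the closure in counts, from 0 (fully open) to 255 (shut). In form: [{"dp": [dx, dy, dz], "roll": roll, "grip": grip}, ...]. A call has 1 to 10 rows; each row is the pose to reach, as a shift and turn from the pose commanded when the call began, along the tool's axes at that moment, turning the shorter way round; what a row does not reach only later rows make up. The controller multiplies each number of a shift by 0.1 m and each number of a turn by pi rad. A row lasts 1/10 s, in which the tool goes at most 50 mm and 8.59 degrees, less where a joint would pass 70% of its speed; a pose out of reach is approached as far as the arm can. A call with a number of a shift or a turn outside -1 to 1 is refused whole. A call with a gripper value outside its range is refused whole. The fingers move at their own pace and stop on an object; "grip_force" is the grip in N (left out, the last holds). Time passes only in rows, so rows that repeat a pose let the fingers close. It gives the time, the measured TCP pose, the force and the opening at its end, in the units of the state.
- ctrl.get_state(): the state, without advancing time (a new reading comes with each control period).
- ctrl.capture(name): name is "scene" or "top"; returns a dict with "image" (480x640x3 uint8, red, green, blue), "range_z" (480x640 float32, mm along the optical axis (not along the pixel's ray), 0 where there is no reading), "fov_y" (degrees; the focal length in pixels is half the picture's height over the tangent of half this angle, whatever the lens; pixels are square), "cx", "cy" (the principal point, pixels), "dist_coeffs" ([k1, k2, p1, p2, k3] as OpenCV has them; the pictures are not rectified), "cam_to_world" (4x4, takes a point from camera to world coordinates). Camera axes: x right, y down, z forward; pixel columns grow to the right and rows downward; lengths in mm; the calibration is good to about 2 mm. A picture is of the moment at which its call begins.
- ctrl.finish_job(): hands the job in, once; it reports no verdict.
Trained networks look in a picture, given as the dict that the camera call returned (one of the last four; its "shot" number tells which), for a name from the list of things; names that differ only in an ending like _2 or _b are one class to them, and where a whole thing is asked for, a point or a joint stands for the part that bears it (a point fixed in the world has none). Each returns a list of dicts, best first, with "conf" (0 to 1); they miss things now and then, are a little off and sometimes report something else, mostly with a low value. They report only what shows in the picture. A call takes as long as a camera call.
- ctrl.regions_of(picture, thing): "pixels" (480x640 bool, what is visible of it) and "xy" ([column, row] in pixels, amid what is visible of it).
The state is a dict: "t": time; "joint_positions": joint angles; "dq": joint speeds; "joint_efforts": joint torques, N m; "tcp_pos": TCP position; "orientation": TCP orientation; "wrist_force": force on the tool from outside, world axes, zero at the start; "wrist_torque": the same for the moment, N m; "gripper_width": finger opening in mm.
Only numpy, scipy, OpenCV 4.12 (cv2) and the standard library are available. Lean on these libraries where they do the work, as an engineer would, in place of code of your own. Each camera call takes 0.05 s, during which the arm holds its last target.

### The job

Load the wound coil, on its carrier, into the test chamber: push it in through the sprung flap until the carrier's nose is fully home on the contact head inside, without ramming the head, and slide the carrier sideways so that its ear sits under the retaining lip, right up against the wall there. Leave the carrier lying flat with the flap shut behind the coil, and leave the other things on the bench where they are.

Things in the scene. Friction and masses are not known exactly. Their poses are not given: they have to be found in the camera images.
- carrier_grip (a point): Loose coil carrier, 0.24 kg: brown board 200 x 76 x 12 mm, upright dark steel grip plate near its tail, wound coil near its nose. Point: centre of the grip plate, 44 mm above the board's underside. Plate: 12 mm thick along x (pinch it front to back), 50 mm wide along y, top at 66 mm. x to the nose, y to the ear (left), z up. Board: x -20 to +180 mm. Centre of mass about 56 mm ahead of the plate.
- carrier_coil (a point): Centre of the coil on the carrier, 157 mm ahead of the grip plate, 30 mm above the board's underside; axes as carrier_grip. Two round flanges of 36 mm diameter, 54 mm over all along y; the coil's top is 48 mm above the underside.
- carrier_ear (a point): Middle of the outer end of the carrier's ear, at the board's underside: a 12 mm thick lug, 28 mm long along x, standing 12 mm out of the board's left edge, at x = +37, y = +50 mm from the grip plate. Axes as carrier_grip.
- carrier_nose (a point): Middle of the carrier's flat nose face, at the underside, 180 mm ahead of the grip plate; the nose's corners are rounded. Axes as carrier_grip.
- chamber_mouth (a point): Fixed test chamber: grey metal box 157 deep, 110 wide, 86 mm high with aluminium front, on an 8 mm base plate that runs 170 mm out in front as loading apron. Point: on the base plate's top, middle of the front face. x into the chamber, y left seen from the front, z up. Opening: y -49 to +49 mm, 58 mm high. At the apron's right a guide strip 10 mm high, inner face at y = -50.5 mm.
- pocket_post (a point): Foot of the front post of the steel retaining block on the apron's left, at the middle of its inner face: x = -77, y = +47.5 mm from chamber_mouth, axes the same. The post is 12 mm long along x; the ear must pass it before the carrier can move left. With the carrier's middle line at y = -6.5 mm of chamber_mouth, the ear clears the post by 4 mm and the board clears the guide strip by 6 mm.
- pocket_wall (a point): Point on the wall of the pocket behind that post, at base plate height: x = -47, y = +56.5 mm from chamber_mouth, axes the same. The ear's end is to touch this wall (anywhere along x); the carrier's middle line is then at y = +6.5 mm. A lip roofs the pocket from x -83 to -18 mm and reaches in to y = +47.5 mm; underside 16 mm, top 24 mm above the base plate.
- flap (a joint): Sprung steel flap in the opening, hinged on its top edge 58 mm above the base plate, 7.5 mm behind the front face, swinging inward: 0 shut (upright), up to 1.5 rad. Its lower edge hangs 14 mm above the base plate: the board slides below it, the coil pushes it open to about 1.35 rad, and it springs shut once the coil is past. Passing takes up to about 5 N.
- contact_pin (a joint): Sprung pin that stands 8 mm out of the contact head towards the opening: 0 out, 0.008 m pressed flush; takes under 1 N. Home is pressed at least 5.5 mm, most simply until the nose meets the head. The head's face lies 89 to 105 mm behind the front face: set anew for each coil type and not to be seen from outside, so it must be felt.
- contact_head (a joint): Overload spring of the contact head: 0 at rest. The head does not give way below 15 N, then yields 1 mm for each further 3 N; past 0.005 m it counts as rammed.
- felt_pen: White felt pen with a black cap, 135 mm long, lying on the bench; leave it alone.
- screwdriver: Screwdriver with a yellow handle, 159 mm long, lying on the bench; leave it alone.
- notebook: Closed dark red notebook, 148 x 108 x 12 mm, lying on the bench; leave it alone.
- caliper_a: Steel caliper, 200 mm long, lying on the bench; leave it alone.
- pliers_a: Pliers with blue handles, 149 mm long, lying on the bench; leave them alone.
- choke_a: Wound ring choke, 33 x 52 x 12 mm, lying on the bench; leave it alone.

How it is judged:
By the outcome, as a careful person would: the job done as asked, in the order asked, and still so for the second after the job is handed in, with the robot touching nothing.
It also fails if it takes over 48 s, if anything falls off the work surface, if the arm or the gripper's body presses on something with over 40 N, if the wrist force passes 120 N, or if a joint passes its speed limit or range.

## Working session

There is one attempt and no reset: what is moved stays moved. The work goes in short steps, Python scripts to look and compute and a tool call to move; the robot and the scene stay as the last step left them, time stands still between calls to the robot, and variables do not carry over. Pictures are saved under pics/ and viewed, and the job is handed in when it is done.

Besides the shell and the picture viewer there is one more tool, called after "Emit:" by a JSON object that holds its "method" and its "body", one argument or row to a line. apply_moves: Moves the arm, as the interface text tells. Shifts and turns lie within -1 to 1; 1 stands for 0.1 m of shift or pi rad of turn. Its arguments: {"type":"object","properties":{"targets":{"type":"array","items":{"type":"object","properties":{"dp":{"type":"array","items":{"type":"number"}},"roll":{"type":"number"},"grip":{"type":"number"}}}},"grip_force":{"type":"number"}},"required":["targets"]}

```bash
ls; mkdir -p pics; cat > h.py <<'E'
from bench import ctrl
import numpy as np, cv2
def K(p):
    h=p["image"].shape[0]; f=h/2/np.tan(np.radians(p["fov_y"])/2)
    return np.array([[f,0,p["cx"]],[0,f,p["cy"]],[0,0,1.]])
def cloud(p,mask=None):
    h,w=p["range_z"].shape
    v,u=np.nonzero((p["range_z"]>0)&(np.ones((h,w),bool) if mask is None else mask))
    q=cv2.undistortPoints(np.stack([u,v],1).astype(np.float64)[:,None],K(p),np.array(p["dist_coeffs"],float))[:,0]
    z=p["range_z"][v,u].astype(float)
    c=np.c_[q*z[:,None],z,np.ones(len(z))]
    return (c@np.array(p["cam_to_world"]).T)[:,:3],u,v
def ray(p,uv):
    T=np.array(p["cam_to_world"])
    q=cv2.undistortPoints(np.array(uv,float).reshape(-1,1,2),K(p),np.array(p["dist_coeffs"],float))[:,0]
    d=np.c_[q,np.ones(len(q))]@T[:3,:3].T
    return T[:3,3],d
def at_z(p,uv,z):
    o,d=ray(p,uv); return o+d*((z-o[2])/d[:,2])[:,None]
def proj(p,X):
    T=np.linalg.inv(np.array(p["cam_to_world"]));X=np.atleast_2d(X).astype(float)
    r,_=cv2.Rodrigues(T[:3,:3])
    return cv2.projectPoints(X,r,T[:3,3],K(p),np.array(p["dist_coeffs"],float))[0][:,0]
def save(p,n): cv2.imwrite(f"pics/{n}.png",cv2.cvtColor(p["image"],cv2.COLOR_RGB2BGR))
E
python3 - <<'E'
from h import *
import pickle
s=ctrl.get_state();print(s)
for n in("scene","top"):
    p=ctrl.capture(n);save(p,n+"0");pickle.dump(p,open(n+"0.pkl","wb"))
    print(n,p["fov_y"],p["cx"],p["cy"],p["dist_coeffs"],np.round(p["cam_to_world"],3).tolist())
    for t in("carrier_grip","carrier_coil","carrier_ear","flap","pocket_post","chamber_mouth"):
        try:
            for r in ctrl.regions_of(p,t)[:3]:
                c,_,_=cloud(p,r["pixels"]); print(t,round(r["conf"],2),np.round(r["xy"]),r["pixels"].sum(),np.round(np.median(c,0)) if len(c) else None)
        except Exception as e: print(t,e)
E
```

```text
pics
{'t': 0.0, 'joint_positions': array([-1.39267017e+00,  9.19064936e-02,  1.23191273e+00,  9.45917766e-06,
        1.81980906e+00, -5.66985565e-02]), 'dq': array([-0.0005645 , -0.00085596,  0.00052801,  0.00039548, -0.00152243,
       -0.00152593]), 'joint_efforts': array([-1.42466346e-03, -4.58729410e+01, -4.18031788e+01, -3.34515344e-04,
        1.15669941e-02, -2.25302955e-06]), 'tcp_pos': array([ 139.57967924, -583.39197939,  302.70705087]), 'orientation': array([-3.11794418e+00, -3.67780421e-01,  1.79522549e-04]), 'wrist_force': array([-0.46349855, -0.40784298, -0.48931753]), 'wrist_torque': array([0.03405036, 0.00630308, 0.01562097]), 'gripper_width': 85.43234286546878}
scene 49.21443566288612 321.6082156822958 239.4127071570035 [-0.09773945  0.          0.          0.          0.        ] [[0.843, -0.237, 0.483, -134.549], [-0.537, -0.333, 0.775, -1147.735], [-0.023, -0.913, -0.408, 670.488], [0.0, 0.0, 0.0, 1.0]]
carrier_grip 0.93 [347. 290.] 1655 [ 516. -216.   12.]
carrier_grip 0.54 [323. 216.] 1818 [698. 171.  58.]
carrier_coil 0.94 [348. 289.] 1645 [ 521. -215.   12.]
carrier_ear 0.72 [348. 290.] 1682 [ 524. -214.   12.]
carrier_ear 0.51 [308. 267.] 120 [524. -20.  11.]
pocket_post 0.57 [324. 215.] 1765 [699. 171.  58.]
chamber_mouth 0.91 [322. 212.] 1892 [699. 171.  57.]
top 57.346196816896644 321.375458900469 239.24375470099935 [0.03577469 0.         0.         0.         0.        ] [[-0.102, -0.975, 0.199, 340.495], [-0.995, 0.1, -0.019, 26.717], [-0.001, -0.2, -0.98, 1139.503], [0.0, 0.0, 0.0, 1.0]]
carrier_grip 0.76 [401. 249.] 2332 [ 517. -197.   12.]
carrier_grip 0.63 [231. 222.] 7077 [630. 231.  14.]
carrier_coil 0.92 [400. 252.] 2227 [ 516. -196.   12.]
carrier_coil 0.65 [477. 302.] 2375 [ 368. -376.    9.]
carrier_ear 0.66 [403. 252.] 2331 [ 516. -197.   12.]
pocket_post 0.79 [230. 223.] 6996 [631. 230.  16.]
chamber_mouth 0.58 [230. 222.] 6998 [629. 231.  15.]
```

View pics/scene0.png

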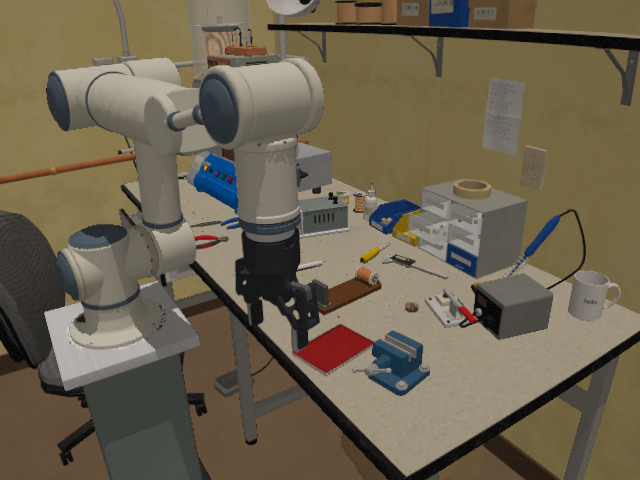

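View pics/top0.png

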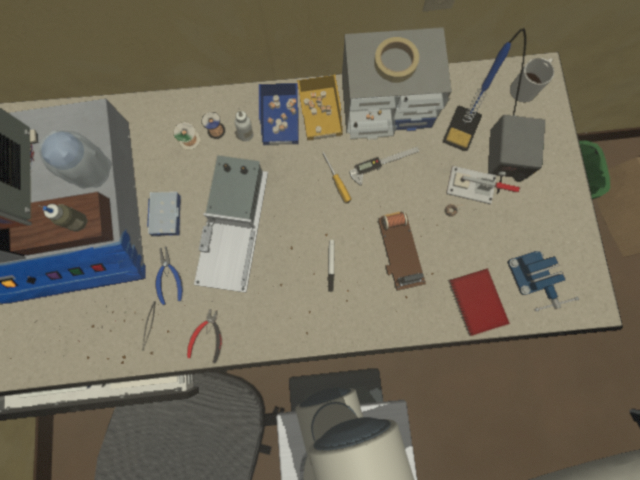

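Both pictures agree. In the top view, the carrier has its coil at (396,218) and its grip plate at (410,280). The chamber is at (235,190), with its apron reaching down to (222,288), so it opens toward the robot.

```bash
python3 - <<'E'
from h import *
import pickle
for n,(u0,u1,v0,v1) in {"top":(180,440,140,300),"scene":(270,400,180,320)}.items():
    p=pickle.load(open(n+"0.pkl","rb"))
    im=p["image"][v0:v1,u0:u1]; k=min(800/(u1-u0),600/(v1-v0))
    cv2.imwrite(f"pics/{n}crop.png",cv2.cvtColor(cv2.resize(im,None,fx=k,fy=k,interpolation=cv2.INTER_CUBIC),cv2.COLOR_RGB2BGR)); print(n,k)
p=pickle.load(open("top0.pkl","rb"))
c,u,v=cloud(p)
def box(name,m):
    r=cv2.minAreaRect(c[m][:,:2].astype(np.float32)); print(name,m.sum(),np.round(r[0],1),np.round(r[1],1),round(r[2],2),np.round(np.percentile(c[m][:,2],[5,50,95]),1))
R=(u>375)&(u<430)&(v>205)&(v<292)
print("bench z",np.median(c[(u>290)&(u<320)&(v>240)&(v<290)][:,2]))
box("board",R&(c[:,2]>7)&(c[:,2]<16)); box("plate",R&(c[:,2]>58)&(c[:,2]<72)&(v>260)); box("coil",R&(c[:,2]>30)&(v<240))
C=(u>190)&(u<272)&(v>150)&(v<295)
box("roof",C&(c[:,2]>75)); box("apron",C&(c[:,2]>4)&(c[:,2]<12)); 
box("lip",C&(c[:,2]>27)&(c[:,2]<40)&(v>215))
h,e=np.histogram(c[C][:,2],np.arange(-6,120,3));print([(int(a),int(b)) for a,b in zip(e,h) if b>5])
E
```

```text
top 3.076923076923077
scene 4.285714285714286
bench z -0.6574792213765477
board 1748 [ 521.2 -193.7] [200.5  87.8] 6.5 [ 8.4 11.6 14.8]
plate 102 [ 442.1 -208.7] [11.9 48.8] 7.72 [60.8 65.3 68.9]
coil 254 [ 596.2 -188.4] [32.7 56.1] 7.95 [33.2 42.4 47.4]
roof 2712 [709.4 213.2] [117.3 162.4] 75.48 [81.9 85.4 89.3]
apron 3184 [647.2 240.2] [216.3 388.7] 85.45 [ 4.5  7.5 10.8]
lip 252 [623.2 254.2] [ 70.5 161.7] 23.81 [28.  31.4 36.3]
[(-6, 692), (-3, 2226), (0, 1581), (3, 991), (6, 1743), (9, 705), (12, 97), (15, 116), (18, 115), (21, 40), (24, 41), (27, 83), (30, 119), (33, 65), (36, 15), (39, 17), (42, 17), (45, 19), (48, 12), (51, 10), (54, 20), (57, 22), (60, 16), (63, 18), (66, 21), (69, 18), (72, 20), (75, 11), (78, 54), (81, 605), (84, 1420), (87, 529), (90, 23), (99, 6), (102, 9), (105, 28), (108, 18)]
```

```bash
python3 - <<'E'
from h import *
E
ls pics
```

```text
scene0.png
scenecrop.png
top0.png
topcrop.png
```

View pics/topcrop.png

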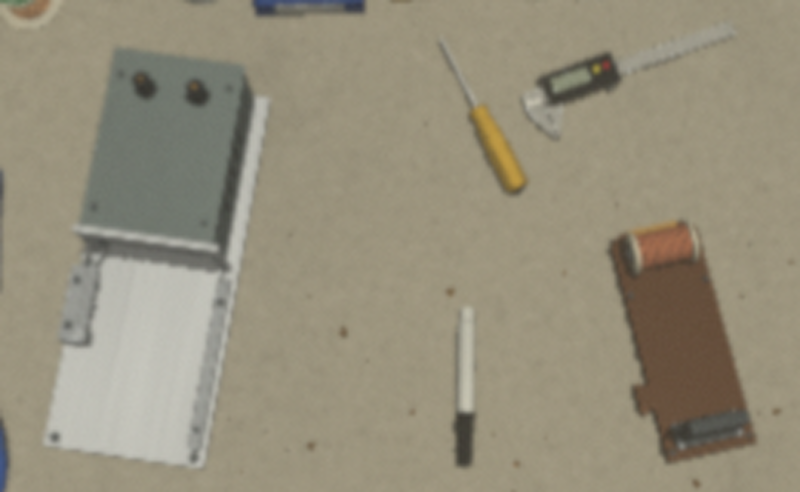

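View pics/scenecrop.png

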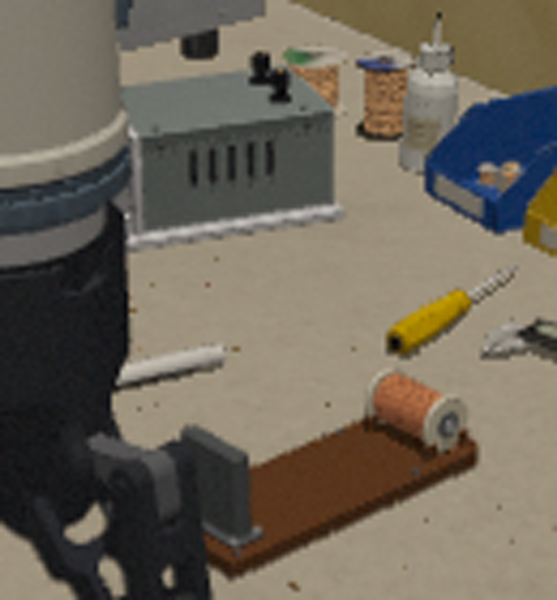

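```bash
python3 - <<'E'
from h import *
import pickle
p=pickle.load(open("top0.pkl","rb"))
for n,(u0,u1,v0,v1) in {"a":(190,274,210,294),"b":(375,435,205,295),"r":(200,270,150,226)}.items():
    im=p["image"][v0:v1,u0:u1]; k=min(9,600//(v1-v0))
    im=cv2.cvtColor(cv2.resize(im,None,fx=k,fy=k,interpolation=cv2.INTER_CUBIC),cv2.COLOR_RGB2BGR)
    for i in range(0,u1-u0,10): cv2.putText(im,str(u0+i),(i*k,8),0,.35,(0,0,255));cv2.line(im,(i*k+k//2,0),(i*k+k//2,5),(0,0,255))
    for i in range(0,v1-v0,10): cv2.putText(im,str(v0+i),(0,i*k+k//2),0,.35,(0,0,255))
    cv2.imwrite(f"pics/z{n}.png",im); print(n,k,u0,v0)
E
```

```text
a 7 190 210
b 6 375 205
r 7 200 150
```

View pics/za.png

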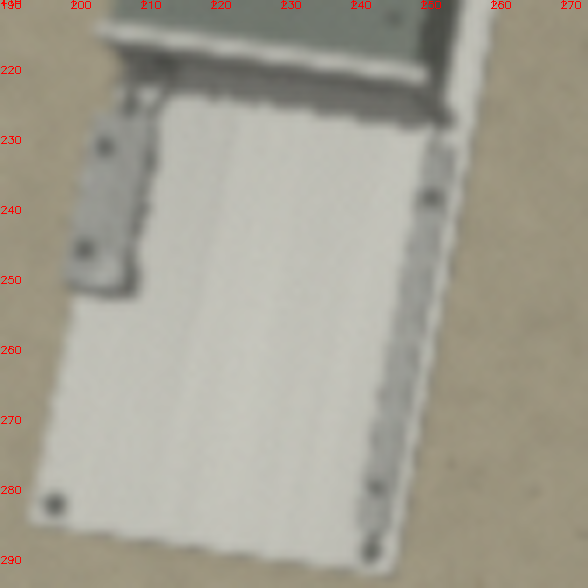

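View pics/zb.png

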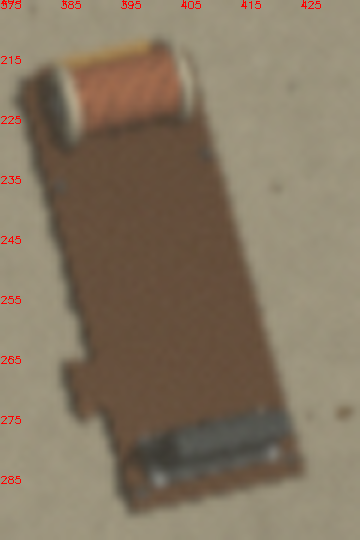

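View pics/zr.png

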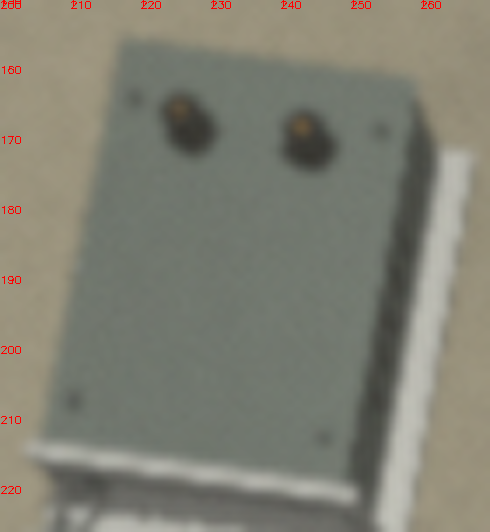

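```bash
cat > fit.py <<'E'
from h import *
from scipy.optimize import least_squares
from scipy.ndimage import map_coordinates
def tf(q,X):
    c,s=np.cos(q[2]),np.sin(q[2]); X=np.atleast_2d(X)
    return np.c_[q[0]+c*X[:,0]-s*X[:,1],q[1]+s*X[:,0]+c*X[:,1],X[:,2]]
def fit(p,q,edges,rng=3.5,it=8,verbose=True,z0=0):
    """edges: (name,P0,P1,n samples,extra param index or None,sign (+1: gradient positive toward normal), 0 any)"""
    g=cv2.cvtColor(p["image"],cv2.COLOR_RGB2GRAY).astype(float); g=cv2.GaussianBlur(g,(0,0),0.7)
    q=np.array(q,float)
    t=np.arange(-rng,rng+.01,.1)
    for k in range(it):
        obs=[]
        for e in edges:
            n,P0,P1=e[0],np.array(e[1],float),np.array(e[2],float)
            A=P0+(P1-P0)*np.linspace(.06,.94,25)[:,None]
            A[:,2]+=z0
            uv=proj(p,tf(q,A)); d=uv[-1]-uv[0]; d/=np.linalg.norm(d); nn=np.array([-d[1],d[0]])
            L=[]
            for a,b in zip(A,uv):
                s=map_coordinates(g,[b[1]+t*nn[1],b[0]+t*nn[0]],order=3)
                dg=np.gradient(s)*e[3] if e[3] else abs(np.gradient(s))
                i=np.argmax(dg)
                L.append((t[i] if 0<i<len(t)-1 else np.nan))
            L=np.array(L); ok=np.isfinite(L); m=np.nanmedian(L); ok&=abs(L-m)<.8
            for a,b,l in zip(A[ok],uv[ok],L[ok]): obs.append((n,a,b+l*nn,nn))
        AA=np.array([o[1] for o in obs]);B=np.array([o[2] for o in obs]);N=np.array([o[3] for o in obs])
        f=lambda x:((proj(p,tf(x,AA))-B)*N).sum(1)
        q=least_squares(f,q,loss="soft_l1",f_scale=.3,x_scale=[1,1,.01]).x
    r=f(q)
    if verbose:
        for n in dict.fromkeys(o[0] for o in obs):
            m=[o[0]==n for o in obs]; print("  ",n,sum(m),"mean px",round(r[m].mean(),2),"sd",round(r[m].std(),2))
    return q
def overlay(p,sets,roi,name):
    u0,u1,v0,v1=roi;k=min(800//(u1-u0),600//(v1-v0))
    im=cv2.cvtColor(cv2.resize(p["image"][v0:v1,u0:u1],None,fx=k,fy=k,interpolation=cv2.INTER_CUBIC),cv2.COLOR_RGB2BGR)
    for q,E in sets:
        for e in E:
            a=(proj(p,tf(q,np.array([e[1],e[2]],float)))-[u0,v0]+.5)*k
            cv2.line(im,tuple(int(x) for x in a[0]),tuple(int(x) for x in a[1]),(0,0,255),1)
    cv2.imwrite(f"pics/{name}.png",im)
# carrier frame: grip plate x,y, z from underside ; chamber: mouth, z world
def carrier(z=0): return [("right",(-20,-38,12+z),(170,-38,12+z),0),("tail",(-20,-38,z),(-20,38,z),0),("left",(60,38,z),(165,38,z),0),("nose",(180,-28,12+z),(180,28,12+z),0),
 ("plateR",(6,-25,66+z),(6,25,66+z),0)]
chamber=[("front",(-170,-50,0),(-170,50,0),0),("lip",(-80,47.5,32),(-25,47.5,32),0),("strip",(-160,-50.5,18),(-30,-50.5,18),0),
 ("roofback",(157,-50,86),(157,50,86),0),("roofleft",(10,55,86),(150,55,86),0),("frontplate",(0,-50,86),(0,50,86),0),("lipfront",(-83,50,32),(-83,66,32),0)]
E
python3 - <<'E'
from fit import *
import pickle
p=pickle.load(open("top0.pkl","rb"))
qc=fit(p,[442,-208,np.radians(8)+0.06],carrier()); print("carrier",qc)
yaw0=np.radians(75.48-90)
# initial from clicks
f=lambda x,y:at_z(p,[[190+x/7,210+y/7]],18)[0]
a,b=f(417,160),f(358,530); yaw=np.arctan2(*(a-b)[1::-1]); print("yaw",yaw,a,b)
L=at_z(p,[[190+30/7,210+522/7],[190+395/7,210+575/7]],8); m=L.mean(0); q0=[m[0]+170*np.cos(yaw),m[1]+170*np.sin(yaw),yaw]; print(L,q0)
qm=fit(p,q0,chamber,rng=3); print("mouth",qm)
overlay(p,[(qm,chamber)],(190,280,150,295),"ovm");overlay(p,[(qc,carrier())],(370,435,205,295),"ovc")
E
```

```text
right 23 mean px -0.15 sd 0.12
   tail 25 mean px -0.24 sd 0.1
   left 25 mean px 0.16 sd 0.19
   nose 19 mean px 0.77 sd 0.25
   plateR 1 mean px -1.38 sd 0.0
carrier [ 4.41751199e+02 -2.09005660e+02  1.28904770e-01]
yaw -0.22381471354302354 [604.81164953 189.69255418  18.        ] [469.28090455 220.54319153  18.        ]
[[485.83323756 341.50702162   8.        ]
 [452.59137814 209.87037392   8.        ]] [np.float64(634.9721452738794), np.float64(237.95706254951395), np.float64(-0.22381471354302354)]
   front 25 mean px -0.94 sd 0.22
   lip 25 mean px -1.14 sd 0.25
   strip 25 mean px 1.0 sd 0.23
   roofback 25 mean px -0.68 sd 0.17
   roofleft 25 mean px 0.0 sd 0.19
   frontplate 25 mean px 0.53 sd 0.15
   lipfront 25 mean px 0.96 sd 0.11
mouth [ 6.32786684e+02  2.32794682e+02 -2.36415737e-01]
```

View pics/ovm.png

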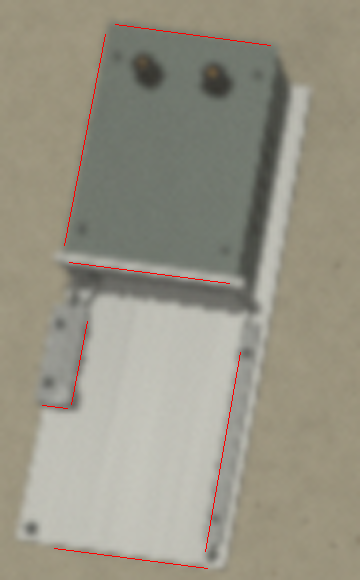

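View pics/ovc.png

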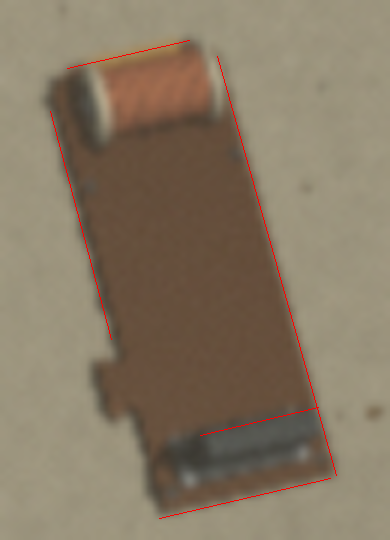

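```bash
cat >> fit.py <<'E'
sg=dict(front=1,lip=-1,strip=-1,roofback=1,roofleft=-1,frontplate=1,lipfront=1)
chamber=[(e[0],e[1],e[2],sg[e[0]]) for e in chamber]
E
python3 - <<'E'
from fit import *
import pickle
p=pickle.load(open("top0.pkl","rb"))
C=[e for e in carrier() if e[0]!="nose"]
qc=fit(p,[442,-208,.13],C); print("carrier",qc)
qc=fit(p,[442,-208,.13],C[:3]); print("carrier no plate",qc)
for z0 in(0,-.7):
  qm=fit(p,[633,235,-.23],chamber,rng=3,z0=z0); print("mouth",qm)
  qm2=fit(p,[633,235,-.23],[e for e in chamber if e[0] in("front","lip","strip","frontplate")],rng=3,z0=z0); print("mouth",qm2)
overlay(p,[(qm2,chamber)],(190,280,150,295),"ovm2");overlay(p,[(qc,C)],(370,435,205,295),"ovc2")
E
```

```text
right 23 mean px -0.14 sd 0.12
   tail 25 mean px 0.0 sd 0.12
   left 25 mean px 0.16 sd 0.2
carrier [ 4.42375268e+02 -2.08992517e+02  1.29493067e-01]
   right 23 mean px -0.14 sd 0.12
   tail 25 mean px 0.0 sd 0.12
   left 25 mean px 0.16 sd 0.2
carrier no plate [ 4.42369110e+02 -2.08954756e+02  1.29292971e-01]
   front 25 mean px -0.28 sd 0.17
   lip 25 mean px 0.41 sd 0.19
   strip 25 mean px -0.27 sd 0.19
   roofback 25 mean px -0.01 sd 0.13
   roofleft 25 mean px -0.06 sd 0.19
   frontplate 25 mean px 1.22 sd 0.13
   lipfront 25 mean px -0.15 sd 0.12
mouth [ 6.34848070e+02  2.33933547e+02 -2.54097233e-01]
   front 25 mean px -0.78 sd 0.25
   lip 25 mean px 0.13 sd 0.17
   strip 25 mean px -0.16 sd 0.27
   frontplate 25 mean px 0.69 sd 0.18
mouth [ 6.34007080e+02  2.35950551e+02 -2.32763227e-01]
   front 25 mean px -0.23 sd 0.17
   lip 25 mean px 0.42 sd 0.19
   strip 25 mean px -0.28 sd 0.19
   roofback 25 mean px -0.05 sd 0.12
   roofleft 25 mean px -0.07 sd 0.18
   frontplate 25 mean px 1.21 sd 0.13
   lipfront 25 mean px -0.14 sd 0.12
mouth [ 6.35065212e+02  2.34108175e+02 -2.53759210e-01]
   front 25 mean px -0.76 sd 0.26
   lip 25 mean px 0.13 sd 0.17
   strip 25 mean px -0.18 sd 0.28
   frontplate 25 mean px 0.68 sd 0.19
mouth [ 6.34165030e+02  2.36161241e+02 -2.32198297e-01]
```

View pics/ovm2.png

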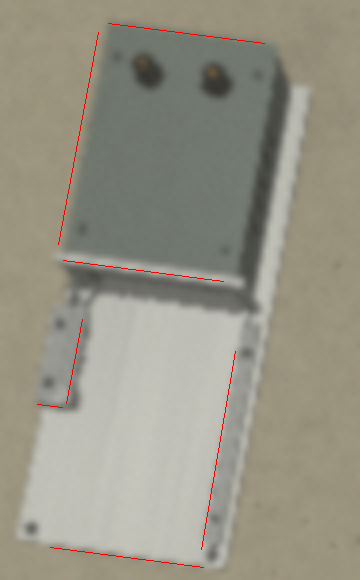

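View pics/ovc2.png

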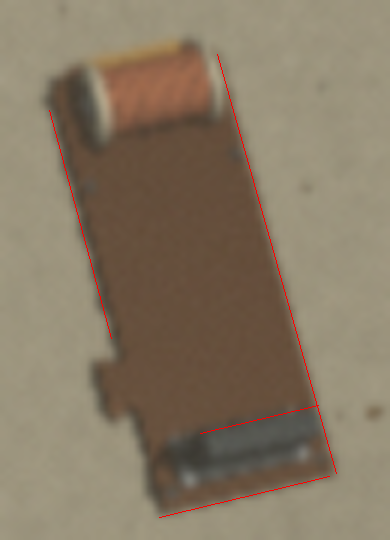

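```bash
python3 - <<'E'
from fit import *
import pickle
p=pickle.load(open("top0.pkl","rb"))
g=cv2.cvtColor(p["image"],cv2.COLOR_RGB2GRAY).astype(float); g=cv2.GaussianBlur(g,(0,0),.7)
q=np.array([634.1,236,-.233])
E=[e for e in chamber]+[("baseR",(-165,-62,0),(150,-62,0),0),("baseL",(-165,62,8),(-90,62,8),0),("stripout",(-160,-60.5,18),(-30,-60.5,18),0)]
t=np.arange(-4,4.01,.1)
ci,si=np.cos(q[2]),np.sin(q[2])
for e in E:
  for s in ((e[3],) if e[3] else (1,-1)):
    A=np.linspace(e[1],e[2],40)[2:-2]; uv=proj(p,tf(q,A)); d=uv[-1]-uv[0];d/=np.linalg.norm(d);nn=np.array([-d[1],d[0]])
    P=[];G=[]
    for b in uv:
        dg=s*np.gradient(map_coordinates(g,[b[1]+t*nn[1],b[0]+t*nn[0]],order=3)); i=np.argmax(dg); P.append(b+t[i]*nn);G.append(dg[i])
    W=at_z(p,P,e[1][2])[:,:2]-q[:2]; L=np.c_[ci*W[:,0]+si*W[:,1],-si*W[:,0]+ci*W[:,1]]
    ax=0 if abs(e[1][0]-e[2][0])>1 else 1
    a=L[:,ax];b=L[:,1-ax]
    k=abs(b-np.median(b))<4; c=np.polyfit(a[k],b[k],1); r=b-np.polyval(c,a); k&=abs(r)<1.5; c=np.polyfit(a[k],b[k],1)
    print(e[0],s,k.sum(),"model",e[1][1-ax],"mid",round(np.polyval(c,a.mean()),2),"yaw",round(q[2]+(c[0] if ax==0 else -c[0]),4),"G",round(np.median(G)*10,0))
E
```

```text
front 1 36 model -170 mid -168.06 yaw -0.2519 G 20.0
lip -1 36 model 47.5 mid 47.75 yaw -0.2263 G 9.0
strip -1 36 model -50.5 mid -51.03 yaw -0.2483 G 15.0
roofback 1 36 model 157 mid 158.28 yaw -0.2456 G 10.0
roofleft -1 36 model 55 mid 51.34 yaw -0.2462 G 11.0
frontplate 1 36 model 0 mid -1.87 yaw -0.2466 G 33.0
lipfront 1 36 model -83 mid -80.15 yaw -0.3003 G 9.0
baseR 1 18 model -62 mid -57.61 yaw -0.2077 G 19.0
baseR -1 35 model -62 mid -65.63 yaw -0.2419 G 16.0
baseL 1 32 model 62 mid 69.91 yaw -0.254 G 16.0
baseL -1 19 model 62 mid 51.68 yaw -0.2305 G 0.0
stripout 1 36 model -60.5 mid -63.23 yaw -0.2484 G 11.0
stripout -1 24 model -60.5 mid -50.99 yaw -0.2442 G 16.0
```

```bash
python3 - <<'E'
from fit import *
import pickle
p=pickle.load(open("top0.pkl","rb"))
g=cv2.cvtColor(p["image"],cv2.COLOR_RGB2GRAY).astype(float); g=cv2.GaussianBlur(g,(0,0),.7)
q=np.array([634.1,235,-.2465])
E=[e for e in chamber]+[("baseR",(-165,-65,0),(150,-65,0),-1),("baseL",(-165,66,8),(-90,66,8),1),("baseL2",(-165,66,8),(-90,66,8),-1)]
t=np.arange(-4,4.01,.1)
ci,si=np.cos(q[2]),np.sin(q[2])
for e in E:
    s=e[3]
    A=np.linspace(e[1],e[2],40)[2:-2]; uv=proj(p,tf(q,A)); d=uv[-1]-uv[0];d/=np.linalg.norm(d);nn=np.array([-d[1],d[0]])
    P=[];S=[]
    for b in uv:
        pr=map_coordinates(g,[b[1]+t*nn[1],b[0]+t*nn[0]],order=3);S.append(pr)
        dg=s*np.gradient(pr); i=np.argmax(dg); P.append(b+t[i]*nn)
    W=at_z(p,P,e[1][2])[:,:2]-q[:2]; L=np.c_[ci*W[:,0]+si*W[:,1],-si*W[:,0]+ci*W[:,1]]
    ax=0 if abs(e[1][0]-e[2][0])>1 else 1
    b=L[:,1-ax]; print(e[0],"model",e[1][1-ax],"med",round(np.median(b),2), "off",round(np.median(b)-e[1][1-ax],2), np.round(np.median(S,0)[::5]).astype(int))
E
```

```text
front model -170 med -168.21 off 1.79 [149 149 149 148 148 147 147 149 155 163 172 180 185 188 190 190 191]
lip model 47.5 med 48.02 off 0.52 [148 148 147 147 147 146 144 141 137 133 133 139 150 162 172 179 183]
strip model -50.5 med -51.28 off -0.78 [192 191 191 191 190 189 186 182 175 168 161 157 155 153 152 151 151]
roofback model 157 med 158.07 off 1.07 [117 117 117 117 117 118 120 123 127 132 137 141 143 144 145 145 146]
roofleft model 55 med 53.47 off -1.53 [147 147 147 147 147 147 145 142 138 133 127 123 119 117 115 115 114]
frontplate model 0 med -2.03 off -2.03 [105 102 100  99 103 112 126 142 156 162 160 153 142 131 124 120 117]
lipfront model -83 med -81.2 off 1.8 [187 187 185 179 170 158 147 140 139 143 149 153 153 151 148 142 137]
baseR model -65 med -64.73 off 0.27 [154 154 154 157 164 170 170 164 156 150 146 145 146 146 147 147 146]
baseL model 66 med 69.13 off 3.13 [149 148 149 152 157 164 171 178 184 187 189 190 190 190 190 190 191]
baseL2 model 66 med 63.8 off -2.2 [149 148 149 152 157 164 171 178 184 187 189 190 190 190 190 190 191]
```

```bash
cat > go.py <<'E'
from h import *
import sys
from scipy.spatial.transform import Rotation as Ro
def st(pr=True):
    s=ctrl.get_state(); R=Ro.from_rotvec(s["orientation"]).as_matrix()
    yaw=np.arctan2(R[1,1],R[0,1])
    if pr: print("t",round(s["t"],2),"tcp",np.round(s["tcp_pos"],1),"jawyaw",round(yaw,4),"tilt",np.round(R[:2,2],4),"F",np.round(s["wrist_force"],1),"w",round(s["gripper_width"],1),"q",np.round(s["joint_positions"],2))
    return s,R,yaw
def to(x,y,z,yaw=None):
    s,R,y0=st()
    d=R.T@(np.array([x,y,z])-s["tcp_pos"])/100
    r=0 if yaw is None else -((yaw-y0+np.pi/2)%np.pi-np.pi/2)/np.pi
    print("dp",np.round(d,4),"roll",round(r,4),"alt roll",round(r-np.sign(r),4),"dist",np.linalg.norm(d)*100)
if __name__=="__main__":
    if len(sys.argv)>1: to(*map(float,sys.argv[1:]))
    else: st()
E
python3 go.py 442.4 -209 200 .1294
```

```text
t 0.7 tcp [ 139.6 -583.5  303.9] jawyaw -1.336 tilt [0. 0.] F [ 0.8 -0.1  1.1] w 85.4 q [-1.39  0.09  1.23  0.    1.82 -0.06]
dp [ 3.8163 -2.9381  1.039 ] roll -0.4664 alt roll 0.5336 dist 492.7064705275246
```

Emit:
{"method": "apply_moves", "body": {
  "targets": [
    {"dp": [0.5, -0.38, 0], "roll": -0.0466, "grip": 0},
    {"dp": [1, -0.77, 0.2], "roll": -0.0933, "grip": 0},
    {"dp": [1, -0.77, 0.2], "roll": -0.14, "grip": 0},
    {"dp": [1, -0.77, 0.2], "roll": -0.1866, "grip": 0},
    {"dp": [1, -0.77, 0.2], "roll": -0.2332, "grip": 0},
    {"dp": [1, -0.77, 0.2], "roll": -0.28, "grip": 0},
    {"dp": [1, -0.77, 0.2], "roll": -0.3266, "grip": 0},
    {"dp": [1, -0.77, 0.2], "roll": -0.373, "grip": 0},
    {"dp": [1, -0.77, 0.2], "roll": -0.42, "grip": 0},
    {"dp": [1, -0.77, 0.2], "roll": -0.4664, "grip": 0}
  ]
}}

```text
t: 1.7
tcp_pos: [218.9, -485.4, 283.9]
orientation: [2.066, 2.366, -0.0]
wrist_force: [0.4, 0.0, -0.4]
gripper_width: 85.4
```

```bash
python3 go.py 442.4 -209 200 .1294
```

```text
t 1.7 tcp [ 218.9 -485.4  283.9] jawyaw 0.1353 tilt [ 0.0001 -0.0001] F [ 0.4  0.  -0.4] w 85.4 q [-1.21 -0.09  1.45  0.    1.78 -1.35]
dp [2.4371 2.587  0.8393] roll 0.0019 alt roll -0.9981 dist 365.1901732384641
```

Emit:
{"method": "apply_moves", "body": {
  "targets": [
    {"dp": [0.4, 0.43, 0.12], "roll": 0, "grip": 0},
    {"dp": [0.82, 0.87, 0.24], "roll": 0.001, "grip": 0},
    {"dp": [0.82, 0.87, 0.24], "roll": 0.002, "grip": 0}
  ]
}}

```text
t: 2.0
tcp_pos: [296.1, -390.4, 259.1]
orientation: [-2.078, -2.355, -0.002]
wrist_force: [0.4, -1.5, -0.4]
gripper_width: 85.3
```

Emit:
{"method": "apply_moves", "body": {
  "targets": [
    {"dp": [0.4, 0.43, 0.12], "roll": 0, "grip": 0},
    {"dp": [0.82, 0.87, 0.24], "roll": 0, "grip": 0},
    {"dp": [0.82, 0.87, 0.24], "roll": 0, "grip": 0}
  ]
}}

```text
t: 2.3
tcp_pos: [372.5, -297.9, 235.1]
orientation: [-2.077, -2.356, -0.002]
wrist_force: [0.5, -0.1, -0.3]
gripper_width: 85.5
```

Emit:
{"method": "apply_moves", "body": {
  "targets": [
    {"dp": [0.4, 0.43, 0.12], "roll": 0, "grip": 0},
    {"dp": [0.8, 0.85, 0.24], "roll": 0, "grip": 0},
    {"dp": [0.8, 0.85, 0.24], "roll": 0, "grip": 0},
    {"dp": [0.8, 0.85, 0.24], "roll": 0, "grip": 0}
  ]
}}

```text
t: 2.7
tcp_pos: [446.5, -208.7, 211.0]
orientation: [-2.075, -2.357, -0.001]
wrist_force: [0.1, -1.2, 0.2]
gripper_width: 85.2
```

```bash
python3 go.py 442.4 -209 99 .1294; python3 - <<'E'
from fit import *
import pickle
p=ctrl.capture("scene");save(p,"scene1");pickle.dump(p,open("scene1.pkl","wb"))
im=cv2.cvtColor(cv2.resize(p["image"][130:400,200:500],None,fx=2.2,fy=2.2,interpolation=cv2.INTER_CUBIC),cv2.COLOR_RGB2BGR);cv2.imwrite("pics/s1c.png",im)
E
```

```text
t 2.7 tcp [ 446.5 -208.7  211. ] jawyaw 0.1272 tilt [-0.0009  0.0013] F [ 0.1 -1.2  0.2] w 85.2 q [-0.51 -0.2   1.67  0.    1.67 -0.63]
dp [ 8.00e-04 -3.99e-02  1.12e+00] roll -0.0007 alt roll 0.9993 dist 112.07396150325366
```

View pics/s1c.png

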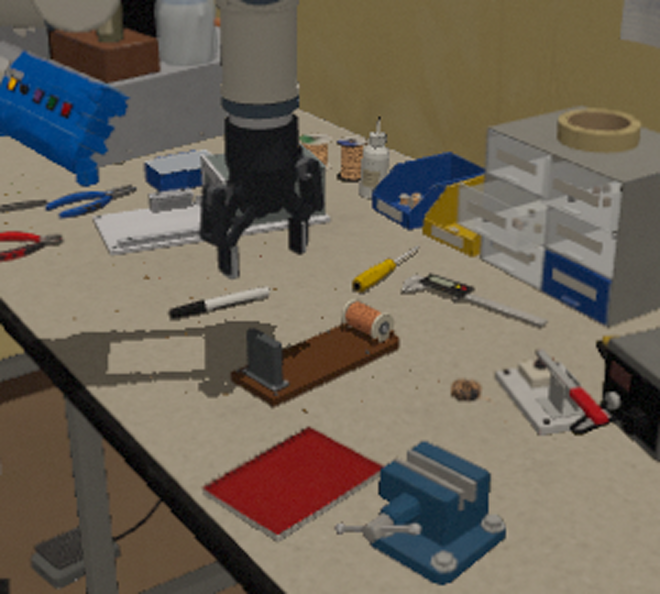

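The scene view shows the gripper hovering above the carrier, with the plate at (265,355) and the coil at (367,318) in the crop. I'll check the carrier pose in this view too.

```bash
python3 - <<'E'
from fit import *
import pickle
p=pickle.load(open("scene1.pkl","rb"))
E=[("rightbot",(-18,-38,0),(170,-38,0),0),("left",(70,38,12),(150,38,12),0),("plateTop",(-6,-25,66),(-6,25,66),0),("plateright",(-6,-25,20),(-6,-25,62),0),("tail",(-20,-36,0),(-20,36,0),0)]
q=fit(p,[442.4,-209,.1294],E,rng=4);print(q)
q=fit(p,[442.4,-209,.1294],E[:2]+E[4:],rng=4);print(q)
overlay(p,[(q,E)],(290,400,250,330),"ovs")
E
```

```text
rightbot 12 mean px 0.92 sd 0.41
   left 25 mean px -0.17 sd 0.31
   plateTop 13 mean px -2.0 sd 0.31
   plateright 23 mean px -0.08 sd 0.34
   tail 22 mean px 0.55 sd 0.34
[ 4.45868364e+02 -2.15463758e+02  1.87440069e-01]
   rightbot 25 mean px 0.26 sd 0.17
   left 25 mean px -0.27 sd 0.12
   tail 25 mean px 0.0 sd 0.14
[ 4.42627939e+02 -2.07189642e+02  1.12328879e-01]
```

View pics/ovs.png

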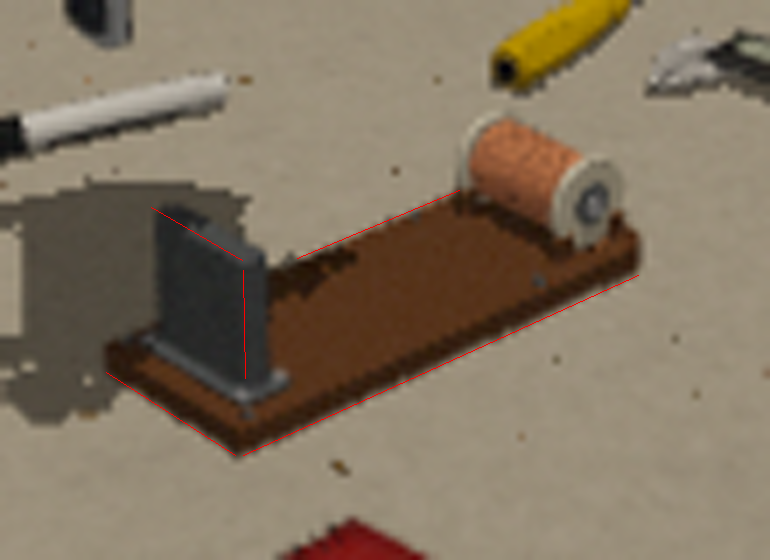

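Emit:
{"method": "apply_moves", "body": {
  "targets": [
    {"dp": [0, -0.04, 0.3], "roll": 0, "grip": 0},
    {"dp": [0, -0.04, 0.7], "roll": 0, "grip": 0},
    {"dp": [0, -0.04, 0.9], "roll": 0, "grip": 0},
    {"dp": [0, -0.04, 0.95], "roll": 0, "grip": 0},
    {"dp": [0, -0.04, 0.95], "roll": 0, "grip": 0}
  ]
}}

```text
t: 3.25
tcp_pos: [440.9, -212.3, 116.9]
orientation: [-2.082, -2.352, 0.001]
wrist_force: [0.3, -0.3, 0.1]
gripper_width: 85.6
```

```bash
python3 go.py 442.5 -208.5 99.5 .126
```

```text
t 3.25 tcp [ 440.9 -212.3  116.9] jawyaw 0.1215 tilt [-0.0008  0.0001] F [ 0.3 -0.3  0.1] w 85.6 q [-0.52 -0.16  1.81 -0.    1.49 -0.64]
dp [0.0362 0.0209 0.1741] roll -0.0014 alt roll 0.9986 dist 17.90775130487149
```

Emit:
{"method": "apply_moves", "body": {
  "targets": [
    {"dp": [0.036, 0.02, 0.1], "roll": 0, "grip": 0},
    {"dp": [0.036, 0.02, 0.17], "roll": 0, "grip": 0},
    {"dp": [0.036, 0.02, 0.17], "roll": 0, "grip": 0}
  ]
}}

```text
t: 3.55
tcp_pos: [442.8, -207.5, 99.3]
orientation: [-2.08, -2.353, 0.0]
wrist_force: [-0.7, 0.2, -0.6]
gripper_width: 85.0
```

```bash
python3 go.py 442.5 -208.5 99.5 .126
```

```text
t 3.55 tcp [ 442.8 -207.5   99.3] jawyaw 0.1232 tilt [-0.0007  0.0003] F [-0.7  0.2 -0.6] w 85.0 q [-0.51 -0.15  1.83 -0.    1.46 -0.63]
dp [-0.0094 -0.0046 -0.0018] roll -0.0009 alt roll 0.9991 dist 1.060157286282259
```

Emit:
{"method": "apply_moves", "body": {
  "grip_force": 70,
  "targets": [
    {"dp": [-0.005, 0, 0], "roll": 0, "grip": 255},
    {"dp": [-0.005, 0, 0], "roll": 0, "grip": 255},
    {"dp": [-0.005, 0, 0], "roll": 0, "grip": 255},
    {"dp": [-0.005, 0, 0], "roll": 0, "grip": 255},
    {"dp": [-0.005, 0, 0], "roll": 0, "grip": 255},
    {"dp": [-0.005, 0, 0], "roll": 0, "grip": 255},
    {"dp": [-0.005, 0, 0], "roll": 0, "grip": 255},
    {"dp": [-0.005, 0, 0], "roll": 0, "grip": 255}
  ]
}}

```text
t: 4.35
tcp_pos: [443.2, -208.3, 100.2]
orientation: [2.08, 2.353, 0.0]
wrist_force: [0.3, 0.2, 2.8]
gripper_width: 10.8
```

```bash
python3 go.py;python3 - <<'E'
from fit import *
import pickle
p=ctrl.capture("scene");save(p,"scene2");pickle.dump(p,open("scene2.pkl","wb"))
overlay(p,[],(270,430,200,320),"s2c")
E
```

```text
t 4.35 tcp [ 443.2 -208.3  100.2] jawyaw 0.1229 tilt [ 0.0004 -0.0003] F [0.3 0.2 2.8] w 10.8 q [-0.51 -0.15  1.83 -0.    1.46 -0.63]
```

View pics/s2c.png

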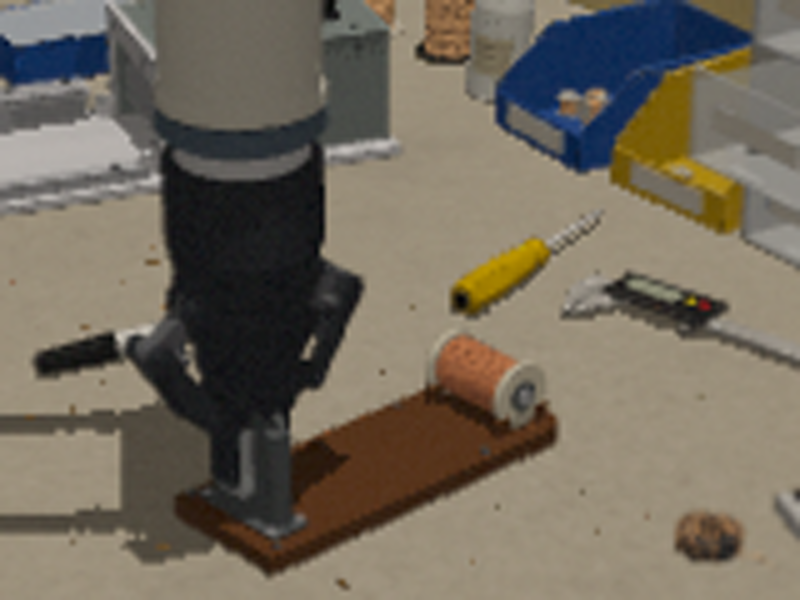

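Emit:
{"method": "apply_moves", "body": {
  "targets": [
    {"dp": [0, 0, -0.05], "roll": 0, "grip": 255},
    {"dp": [0, 0, -0.15], "roll": 0, "grip": 255},
    {"dp": [0, 0, -0.3], "roll": 0, "grip": 255},
    {"dp": [0, 0, -0.45], "roll": 0, "grip": 255},
    {"dp": [0, 0, -0.6], "roll": 0, "grip": 255},
    {"dp": [0, 0, -0.7], "roll": 0, "grip": 255},
    {"dp": [0, 0, -0.7], "roll": 0, "grip": 255},
    {"dp": [0, 0, -0.7], "roll": 0, "grip": 255}
  ]
}}

```text
t: 5.2
tcp_pos: [443.1, -208.2, 170.0]
orientation: [2.081, 2.354, 0.0]
wrist_force: [-0.4, -0.6, -2.8]
gripper_width: 11.2
```

```bash
python3 go.py 444.6 276 170 -.2465;python3 - <<'E'
from fit import *
import pickle
p=ctrl.capture("scene");save(p,"scene3");pickle.dump(p,open("scene3.pkl","wb"))
overlay(p,[],(270,430,180,300),"s3c")
E
```

```text
t 5.2 tcp [ 443.1 -208.2  170. ] jawyaw 0.123 tilt [ 0.0002 -0.0001] F [-0.4 -0.6 -2.8] w 11.2 q [-0.51 -0.19  1.74  0.    1.59 -0.63]
dp [ 4.8035e+00  6.0850e-01 -1.0000e-03] roll 0.1176 alt roll -0.8824 dist 484.18967581115203
```

View pics/s3c.png

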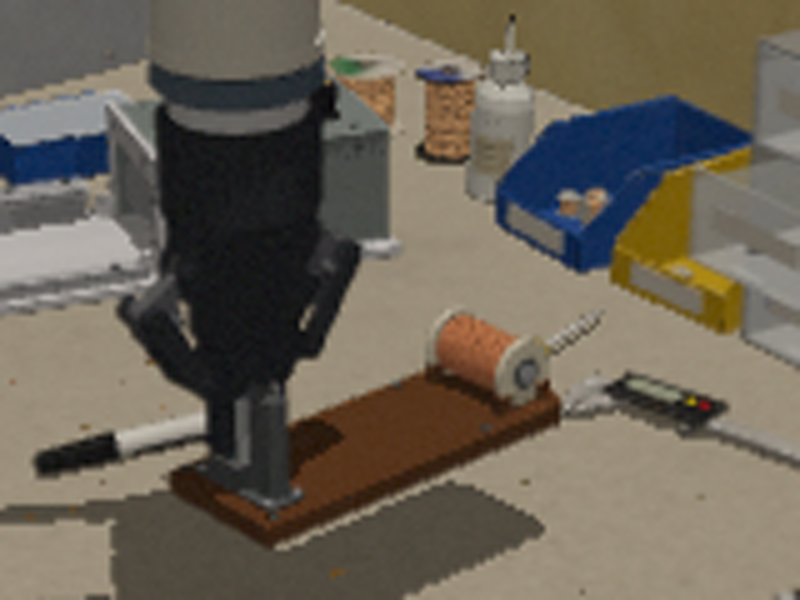

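Emit:
{"method": "apply_moves", "body": {
  "targets": [
    {"dp": [0.2, 0, 0], "roll": 0, "grip": 255},
    {"dp": [0.5, 0, 0], "roll": 0, "grip": 255},
    {"dp": [0.8, 0, 0], "roll": 0, "grip": 255},
    {"dp": [1, 0, 0], "roll": 0, "grip": 255}
  ]
}}

```text
t: 5.65
tcp_pos: [430.1, -107.3, 168.7]
orientation: [-2.079, -2.353, 0.001]
wrist_force: [0.6, -0.7, -1.5]
gripper_width: 11.2
```

Emit:
{"method": "apply_moves", "body": {
  "targets": [
    {"dp": [0.35, 0, 0], "roll": 0.02, "grip": 255},
    {"dp": [0.7, 0, 0], "roll": 0.05, "grip": 255},
    {"dp": [1, 0, 0], "roll": 0.08, "grip": 255},
    {"dp": [1, 0, 0], "roll": 0.11, "grip": 255},
    {"dp": [1, 0, 0], "roll": 0.1176, "grip": 255}
  ]
}}

```text
t: 6.15
tcp_pos: [418.1, -8.9, 168.9]
orientation: [-2.477, -1.931, 0.002]
wrist_force: [0.7, -0.2, -2.5]
gripper_width: 11.3
```

```bash
python3 go.py 444.6 276 170 -.2465
```

```text
t 6.15 tcp [418.1  -8.9 168.9] jawyaw -0.2463 tilt [-0.0016  0.0001] F [ 0.7 -0.2 -2.5] w 11.3 q [-0.1  -0.4   1.91 -0.    1.63  0.14]
dp [ 2.8273 -0.4375 -0.0109] roll 0.0001 alt roll -0.9999 dist 286.1009533472636
```

Emit:
{"method": "apply_moves", "body": {
  "targets": [
    {"dp": [0.3, -0.1, 0], "roll": 0, "grip": 255},
    {"dp": [0.65, -0.2, 0], "roll": 0, "grip": 255},
    {"dp": [0.95, -0.3, 0], "roll": 0, "grip": 255}
  ]
}}

```text
t: 6.45
tcp_pos: [412.5, 90.3, 169.3]
orientation: [-2.477, -1.931, 0.001]
wrist_force: [0.3, 0.1, -2.1]
gripper_width: 11.1
```

Emit:
{"method": "apply_moves", "body": {
  "targets": [
    {"dp": [0.35, -0.1, 0], "roll": 0, "grip": 255},
    {"dp": [0.7, -0.2, 0], "roll": 0, "grip": 255},
    {"dp": [0.94, -0.3, 0], "roll": 0, "grip": 255}
  ]
}}

```text
t: 6.75
tcp_pos: [406.4, 189.6, 169.2]
orientation: [-2.475, -1.933, 0.001]
wrist_force: [-0.4, -0.5, -2.3]
gripper_width: 11.4
```

Emit:
{"method": "apply_moves", "body": {
  "targets": [
    {"dp": [0.35, 0, 0], "roll": 0, "grip": 255},
    {"dp": [0.65, 0, 0], "roll": 0, "grip": 255},
    {"dp": [0.85, 0, 0], "roll": 0, "grip": 255},
    {"dp": [0.94, 0, 0], "roll": 0, "grip": 255},
    {"dp": [0.94, 0, 0], "roll": 0, "grip": 255},
    {"dp": [0.94, 0, 0], "roll": 0, "grip": 255}
  ]
}}

```text
t: 7.35
tcp_pos: [429.5, 278.4, 169.4]
orientation: [2.478, 1.931, -0.002]
wrist_force: [0.3, -0.1, -2.4]
gripper_width: 11.4
```

```bash
python3 go.py 444.6 276 130 -.2465;python3 - <<'E'
from fit import *
import pickle
for n in("scene","top"):
    p=ctrl.capture(n);save(p,n+"4");pickle.dump(p,open(n+"4.pkl","wb"))
    overlay(p,[],(250,350,160,240) if n=="scene" else (180,290,150,300),n+"4c")
E
```

```text
t 7.35 tcp [429.5 278.4 169.4] jawyaw -0.2468 tilt [-0.0009 -0.001 ] F [ 0.3 -0.1 -2.4] w 11.4 q [ 0.51 -0.13  1.69 -0.    1.59  0.76]
dp [0.0138 0.153  0.3939] roll -0.0001 alt roll 0.9999 dist 42.27698871426395
```

View pics/scene4c.png

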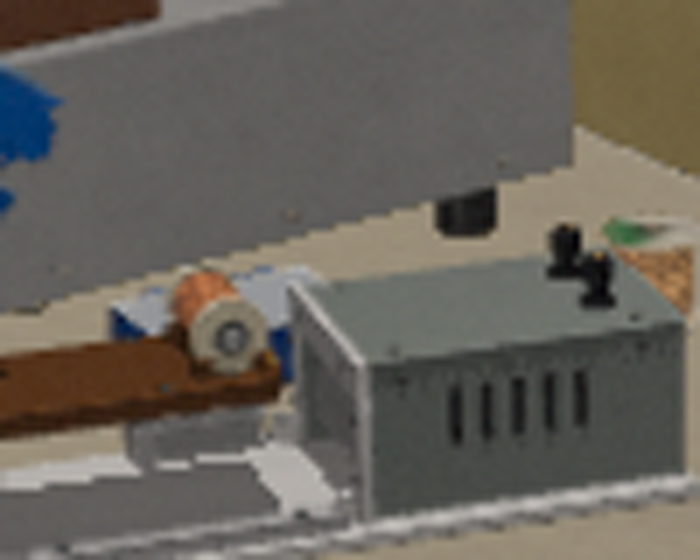

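View pics/top4c.png

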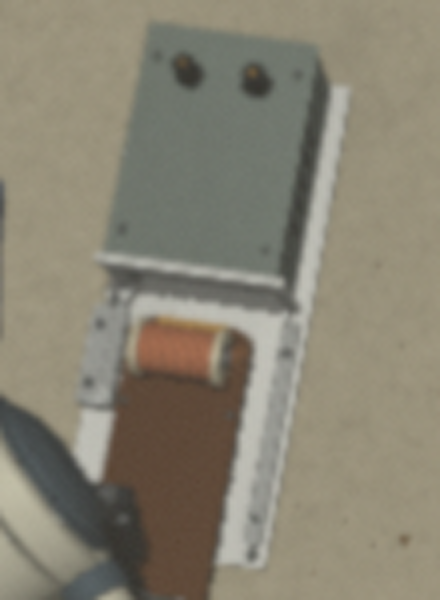

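```bash
python3 - <<'E'
from fit import *
import pickle
p=pickle.load(open("top4.pkl","rb"))
g=cv2.cvtColor(p["image"],cv2.COLOR_RGB2GRAY).astype(float); g=cv2.GaussianBlur(g,(0,0),.7)
q=np.array([429.5,278.4,-.2468]); z=81.2
M=np.array([635.3,234.7]);ym=-.2465
for nm,P0,P1,s in(("right",(70,-38,z),(165,-38,z),1),("left",(90,38,z-12),(140,38,z-12),-1),("nose",(180,-25,z),(180,-38+12,z),0)):
    A=np.linspace(P0,P1,40);uv=proj(p,tf(q,A));d=uv[-1]-uv[0];d/=np.linalg.norm(d);nn=np.array([-d[1],d[0]]);t=np.arange(-4,4.01,.1);P=[]
    for b in uv:
        dg=np.gradient(map_coordinates(g,[b[1]+t*nn[1],b[0]+t*nn[0]],order=3));dg=dg*s if s else abs(dg);P.append(b+t[np.argmax(dg)]*nn)
    W=at_z(p,P,P0[2])[:,:2]
    for n,o,y in(("tool",q[:2],q[2]),("chamber",M,ym)):
        c,sn=np.cos(y),np.sin(y);w=W-o;L=np.c_[c*w[:,0]+sn*w[:,1],-sn*w[:,0]+c*w[:,1]]
        k=abs(L[:,1]-np.median(L[:,1]))<3
        print(nm,n,"y med",np.round(np.median(L[:,1]),2),"x med",np.round(np.median(L[:,0]),1),"slope",np.round(np.polyfit(L[k,0],L[k,1],1)[0],4))
overlay(p,[(q,[("a",(70,-38,z),(170,-38,z)),("b",(90,38,z-12),(165,38,z-12)),("c",(180,-30,z),(180,30,z))]),((635.3,234.7,-.2465),chamber)],(180,290,150,300),"top4o")
E
```

```text
right tool y med -42.38 x med 117.3 slope 0.0024
right chamber y med -50.25 x med -92.9 slope 0.0021
left tool y med 38.74 x med 115.0 slope 0.0183
left chamber y med 30.87 x med -95.2 slope 0.018
nose tool y med -25.56 x med 178.7 slope 2.0843
nose chamber y med -33.45 x med -31.5 slope 2.0875
```

View pics/top4o.png

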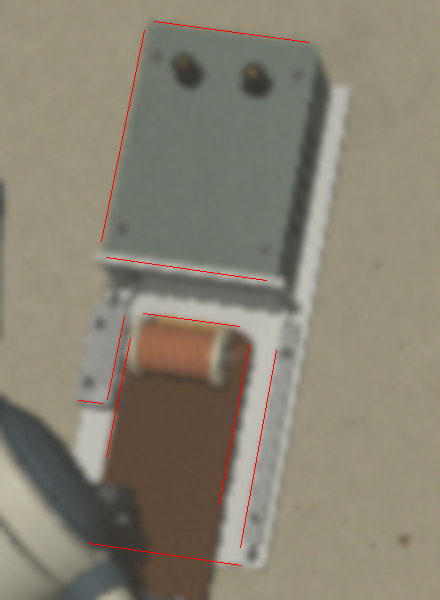

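Emit:
{"method": "apply_moves", "body": {
  "targets": [
    {"dp": [0.018, 0, 0.2], "roll": 0, "grip": 255},
    {"dp": [0.018, 0, 0.4], "roll": 0, "grip": 255},
    {"dp": [0.018, 0, 0.54], "roll": 0, "grip": 255},
    {"dp": [0.018, 0, 0.57], "roll": 0, "grip": 255},
    {"dp": [0.018, 0, 0.57], "roll": 0, "grip": 255}
  ]
}}

```text
t: 7.95
tcp_pos: [429.7, 280.7, 112.6]
orientation: [-2.478, -1.931, 0.001]
wrist_force: [-0.0, -0.2, -2.1]
gripper_width: 10.6
```

```bash
python3 go.py; cat > meas.py <<'E'
from fit import *
from go import st
import pickle,sys
tag=sys.argv[1]
s,R,yaw=st()
P={}
for n in("scene","top"):
    p=ctrl.capture(n);save(p,n+tag);pickle.dump(p,open(f"{n}{tag}.pkl","wb"));P[n]=p
    overlay(p,[],(250,350,160,240) if n=="scene" else (180,290,150,300),n+tag+"c")
p=P["top"];x,y,tz=s["tcp_pos"];q=(x,y,yaw);z=tz-100.2+12
g=cv2.cvtColor(p["image"],cv2.COLOR_RGB2GRAY).astype(float); g=cv2.GaussianBlur(g,(0,0),.7)
M=np.array([635.3,234.7]);ym=-.2465
def loc(W,o,y): c,sn=np.cos(y),np.sin(y);w=W-o;return np.c_[c*w[:,0]+sn*w[:,1],-sn*w[:,0]+c*w[:,1]]
print("tool in chamber",np.round(loc(s["tcp_pos"][None,:2],M,ym),2),"dyaw",yaw-ym)
def edge(nm,q,P0,P1,s):
    A=np.linspace(P0,P1,40);uv=proj(p,tf(q,A));d=uv[-1]-uv[0];d/=np.linalg.norm(d);nn=np.array([-d[1],d[0]]);t=np.arange(-3,3.01,.1);PP=[]
    for b in uv:
        dg=np.gradient(map_coordinates(g,[b[1]+t*nn[1],b[0]+t*nn[0]],order=3));dg=dg*s if s else abs(dg);PP.append(b+t[np.argmax(dg)]*nn)
    L=loc(at_z(p,PP,P0[2])[:,:2],M,ym);k=abs(L[:,1]-np.median(L[:,1]))<3
    print(nm,"chamber y",np.round(np.median(L[:,1]),2),"x",np.round(np.median(L[:,0]),1),"slope",np.round(np.polyfit(L[k,0],L[k,1],1)[0],4))
a=float(sys.argv[2]) if len(sys.argv)>2 else 70; b=float(sys.argv[3]) if len(sys.argv)>3 else 165
edge("right",q,(a,-38,z),(b,-38,z),1); edge("left",q,(max(a,85),38,z),(min(b,140),38,z),-1)
edge("strip",(*M,ym),(-110,-50.5,18),(-30,-50.5,18),-1)
E
python3 meas.py 5
```

```text
t 7.95 tcp [429.7 280.7 112.6] jawyaw -0.2469 tilt [-0.0007 -0.0004] F [-0.  -0.2 -2.1] w 10.6 q [ 0.51 -0.09  1.76 -0.    1.48  0.76]
t 7.95 tcp [429.7 280.7 112.6] jawyaw -0.2469 tilt [-0.0007 -0.0004] F [-0.  -0.2 -2.1] w 10.6 q [ 0.51 -0.09  1.76 -0.    1.48  0.76]
tool in chamber [[-210.57   -5.52]] dyaw -0.0003865280233508739
right chamber y -46.41 x -93.2 slope -0.0027
left chamber y 30.64 x -98.2 slope 0.0043
strip chamber y -52.06 x -70.1 slope -0.0038
```

View pics/scene5c.png

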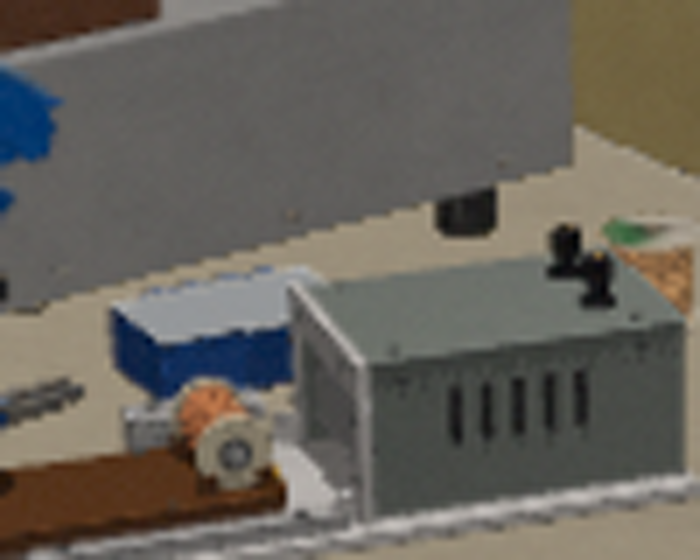

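View pics/top5c.png

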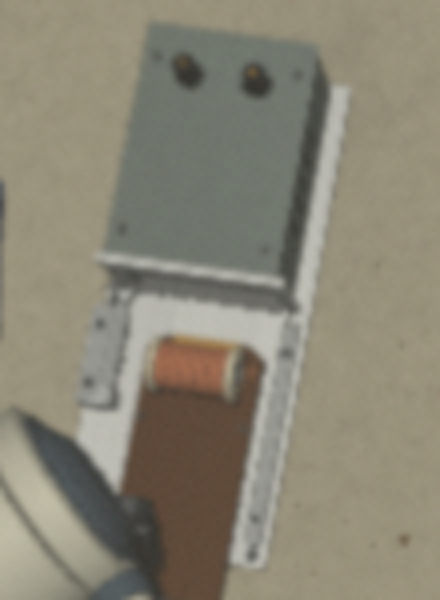

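Emit:
{"method": "apply_moves", "body": {
  "targets": [
    {"dp": [0, 0, 0.02], "roll": 0, "grip": 255},
    {"dp": [0, 0, 0.035], "roll": 0, "grip": 255},
    {"dp": [0, 0, 0.035], "roll": 0, "grip": 255}
  ]
}}

```text
t: 8.35
tcp_pos: [429.9, 281.2, 109.5]
orientation: [2.478, 1.932, 0.0]
wrist_force: [-0.1, 0.1, -2.6]
gripper_width: 10.9
```

```bash
python3 go.py
```

```text
t 8.35 tcp [429.9 281.2 109.5] jawyaw -0.2464 tilt [0.0002 0.0001] F [-0.1  0.1 -2.6] w 10.9 q [ 0.51 -0.09  1.76 -0.    1.47  0.76]
```

Emit:
{"method": "apply_moves", "body": {
  "targets": [
    {"dp": [0, 0, 0.005], "roll": 0, "grip": 255},
    {"dp": [0, 0, 0.01], "roll": 0, "grip": 255},
    {"dp": [0, 0, 0.01], "roll": 0, "grip": 255}
  ]
}}

```text
t: 8.65
tcp_pos: [430.0, 281.2, 109.1]
orientation: [2.478, 1.932, 0.001]
wrist_force: [-1.1, -1.1, 2.3]
gripper_width: 10.8
```

```bash
python3 go.py
```

```text
t 8.65 tcp [430.  281.2 109.1] jawyaw -0.2464 tilt [0.0005 0.0003] F [-1.1 -1.1  2.3] w 10.8 q [ 0.51 -0.09  1.76  0.    1.47  0.76]
```

Emit:
{"method": "apply_moves", "body": {
  "targets": [
    {"dp": [0, 0.05, -0.006], "roll": 0, "grip": 255},
    {"dp": [0, 0.13, -0.006], "roll": 0, "grip": 255},
    {"dp": [0, 0.22, -0.006], "roll": 0, "grip": 255},
    {"dp": [0, 0.31, -0.006], "roll": 0, "grip": 255},
    {"dp": [0, 0.38, -0.006], "roll": 0, "grip": 255},
    {"dp": [0, 0.4, -0.006], "roll": 0, "grip": 255},
    {"dp": [0, 0.4, -0.006], "roll": 0, "grip": 255}
  ]
}}

```text
t: 9.35
tcp_pos: [469.0, 271.2, 108.8]
orientation: [-2.478, -1.931, 0.001]
wrist_force: [-0.3, 0.2, -2.2]
gripper_width: 11.3
```

```bash
python3 meas.py 6 60 125
```

```text
t 9.35 tcp [469.  271.2 108.8] jawyaw -0.2471 tilt [-0.0004 -0.0001] F [-0.3  0.2 -2.2] w 11.3 q [ 0.46 -0.01  1.69  0.    1.47  0.71]
tool in chamber [[-170.17   -5.2 ]] dyaw -0.0006280222319853812
right chamber y -46.37 x -77.8 slope -0.0017
left chamber y 30.13 x -65.3 slope 0.0333
strip chamber y -52.58 x -70.1 slope -0.0049
```

View pics/top6c.png

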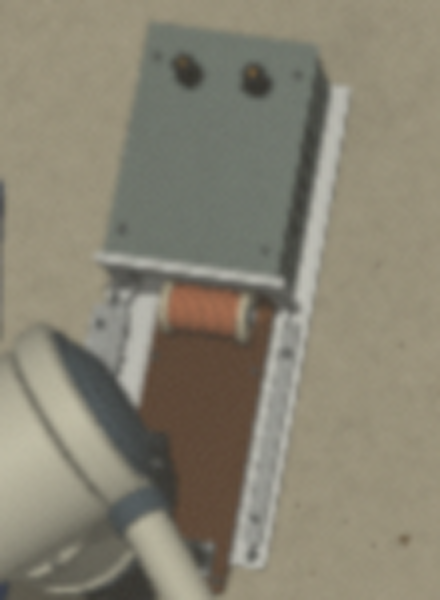

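View pics/scene6c.png

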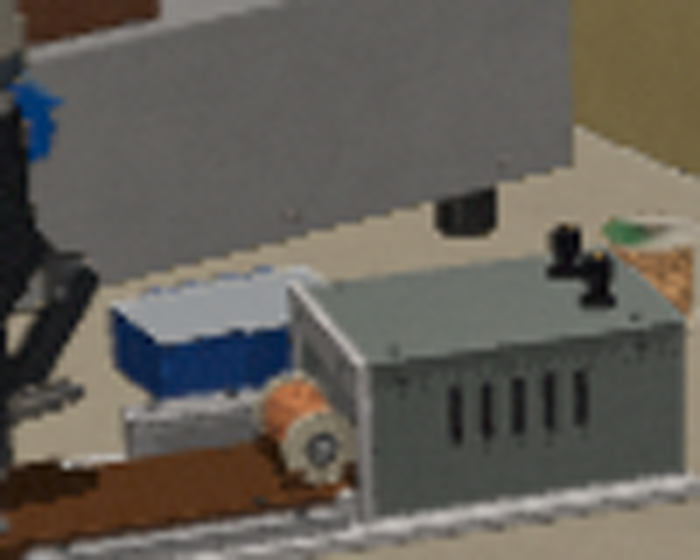

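Emit:
{"method": "apply_moves", "body": {
  "targets": [
    {"dp": [0, 0.05, 0.002], "roll": 0, "grip": 255},
    {"dp": [0, 0.1, 0.002], "roll": 0, "grip": 255},
    {"dp": [0, 0.16, 0.002], "roll": 0, "grip": 255},
    {"dp": [0, 0.22, 0.002], "roll": 0, "grip": 255},
    {"dp": [0, 0.28, 0.002], "roll": 0, "grip": 255},
    {"dp": [0, 0.3, 0.002], "roll": 0, "grip": 255}
  ]
}}

```text
t: 10.05
tcp_pos: [497.4, 264.3, 108.5]
orientation: [-2.476, -1.931, 0.003]
wrist_force: [-7.9, 2.0, 0.4]
gripper_width: 11.3
```

```bash
python3 meas.py 7 40 100
```

```text
t 10.05 tcp [497.4 264.3 108.5] jawyaw -0.2462 tilt [-0.0027  0.0003] F [-7.9  2.   0.4] w 11.3 q [0.43 0.05 1.63 0.   1.47 0.67]
tool in chamber [[-140.92   -4.97]] dyaw 0.0003444771456707352
right chamber y -46.31 x -71.0 slope 0.0013
left chamber y 39.6 x -48.0 slope -0.104
strip chamber y -52.58 x -70.1 slope -0.0044
```

View pics/top7c.png

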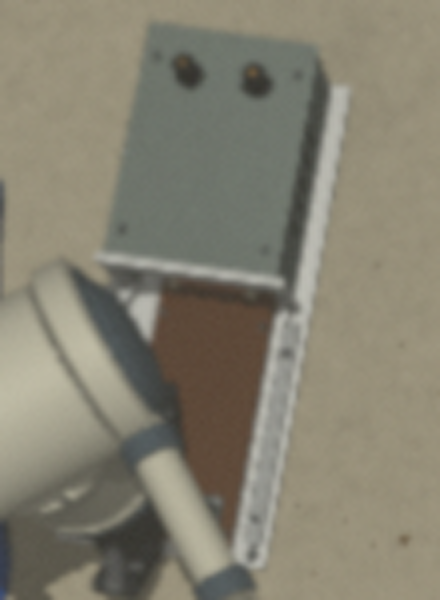

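View pics/scene7c.png

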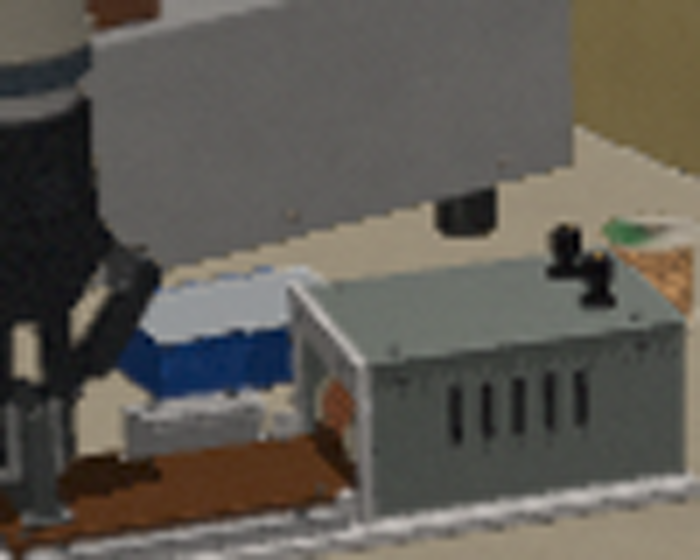

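Emit:
{"method": "apply_moves", "body": {
  "targets": [
    {"dp": [-0.008, 0.05, 0], "roll": 0, "grip": 255},
    {"dp": [-0.008, 0.1, 0], "roll": 0, "grip": 255},
    {"dp": [-0.008, 0.15, 0], "roll": 0, "grip": 255},
    {"dp": [-0.008, 0.2, 0], "roll": 0, "grip": 255},
    {"dp": [-0.008, 0.26, 0], "roll": 0, "grip": 255},
    {"dp": [-0.008, 0.31, 0], "roll": 0, "grip": 255},
    {"dp": [-0.008, 0.31, 0], "roll": 0, "grip": 255}
  ]
}}

```text
t: 10.85
tcp_pos: [528.6, 255.4, 108.6]
orientation: [2.477, 1.93, 0.001]
wrist_force: [1.5, 0.3, -3.5]
gripper_width: 11.0
```

```bash
python3 meas.py 8 20 75
```

```text
t 10.85 tcp [528.6 255.4 108.6] jawyaw -0.2469 tilt [ 0.0011 -0.0003] F [ 1.5  0.3 -3.5] w 11.0 q [ 0.39  0.11  1.56 -0.    1.47  0.64]
tool in chamber [[-108.5   -6. ]] dyaw -0.00043368718218031455
right chamber y -47.13 x -61.1 slope 0.0035
left chamber y 39.69 x -28.4 slope 0.0143
strip chamber y -53.23 x -70.1 slope -0.0034
```

View pics/scene8c.png

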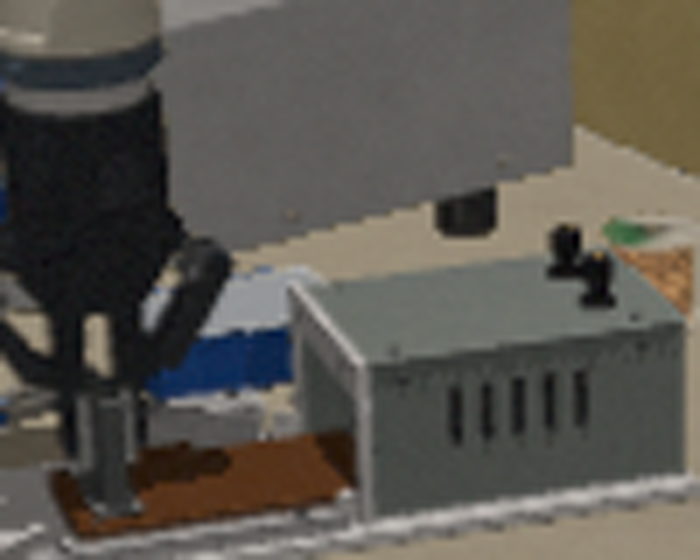

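Emit:
{"method": "apply_moves", "body": {
  "targets": [
    {"dp": [0, 0.03, 0], "roll": 0, "grip": 255},
    {"dp": [0, 0.06, 0], "roll": 0, "grip": 255},
    {"dp": [0, 0.09, 0], "roll": 0, "grip": 255},
    {"dp": [0, 0.09, 0], "roll": 0, "grip": 255}
  ]
}}

```text
t: 11.35
tcp_pos: [536.9, 253.3, 108.7]
orientation: [2.477, 1.931, 0.001]
wrist_force: [1.8, -0.6, -3.9]
gripper_width: 11.4
```

Emit:
{"method": "apply_moves", "body": {
  "targets": [
    {"dp": [0, 0.01, 0], "roll": 0, "grip": 255},
    {"dp": [0, 0.02, 0], "roll": 0, "grip": 255},
    {"dp": [0, 0.02, 0], "roll": 0, "grip": 255}
  ]
}}

```text
t: 11.65
tcp_pos: [538.4, 252.9, 108.7]
orientation: [2.478, 1.931, 0.0]
wrist_force: [0.9, 0.5, -3.8]
gripper_width: 11.2
```

Emit:
{"method": "apply_moves", "body": {
  "targets": [
    {"dp": [0, 0.01, 0], "roll": 0, "grip": 255},
    {"dp": [0, 0.02, 0], "roll": 0, "grip": 255},
    {"dp": [0, 0.02, 0], "roll": 0, "grip": 255}
  ]
}}

```text
t: 11.95
tcp_pos: [540.4, 252.5, 108.7]
orientation: [2.478, 1.931, 0.0]
wrist_force: [0.1, -0.5, -3.9]
gripper_width: 11.5
```

Emit:
{"method": "apply_moves", "body": {
  "targets": [
    {"dp": [0, 0.01, 0], "roll": 0, "grip": 255},
    {"dp": [0, 0.02, 0], "roll": 0, "grip": 255},
    {"dp": [0, 0.02, 0], "roll": 0, "grip": 255}
  ]
}}

```text
t: 12.25
tcp_pos: [542.6, 252.1, 109.2]
orientation: [2.477, 1.931, 0.001]
wrist_force: [-0.1, 0.7, -2.8]
gripper_width: 11.2
```

```bash
python3 go.py
```

```text
t 12.25 tcp [542.6 252.1 109.2] jawyaw -0.2466 tilt [0.001  0.0002] F [-0.1  0.7 -2.8] w 11.2 q [ 0.38  0.14  1.53 -0.    1.48  0.62]
```

Emit:
{"method": "apply_moves", "body": {
  "targets": [
    {"dp": [0, 0.01, 0], "roll": 0, "grip": 255},
    {"dp": [0, 0.015, 0], "roll": 0, "grip": 255},
    {"dp": [0, 0.015, 0], "roll": 0, "grip": 255}
  ]
}}

```text
t: 12.55
tcp_pos: [543.8, 251.7, 109.0]
orientation: [2.478, 1.931, 0.001]
wrist_force: [-0.4, 0.0, -2.0]
gripper_width: 11.1
```

Emit:
{"method": "apply_moves", "body": {
  "targets": [
    {"dp": [0, 0.01, 0], "roll": 0, "grip": 255},
    {"dp": [0, 0.015, 0], "roll": 0, "grip": 255},
    {"dp": [0, 0.015, 0], "roll": 0, "grip": 255}
  ]
}}

```text
t: 12.85
tcp_pos: [545.1, 251.3, 108.8]
orientation: [-2.478, -1.931, 0.0]
wrist_force: [0.4, 1.4, -1.4]
gripper_width: 11.3
```

Emit:
{"method": "apply_moves", "body": {
  "targets": [
    {"dp": [0, 0.01, 0], "roll": 0, "grip": 255},
    {"dp": [0, 0.015, 0], "roll": 0, "grip": 255},
    {"dp": [0, 0.015, 0], "roll": 0, "grip": 255}
  ]
}}

```text
t: 13.15
tcp_pos: [546.6, 251.0, 108.7]
orientation: [-2.478, -1.931, 0.0]
wrist_force: [-0.2, 0.7, -1.3]
gripper_width: 11.1
```

```bash
python3 go.py
```

```text
t 13.15 tcp [546.6 251.  108.7] jawyaw -0.2465 tilt [-0.0001  0.    ] F [-0.2  0.7 -1.3] w 11.1 q [0.37 0.14 1.52 0.   1.48 0.62]
```

Emit:
{"method": "apply_moves", "body": {
  "targets": [
    {"dp": [0, 0.008, 0], "roll": 0, "grip": 255},
    {"dp": [0, 0.015, 0], "roll": 0, "grip": 255},
    {"dp": [0, 0.015, 0], "roll": 0, "grip": 255}
  ]
}}

```text
t: 13.45
tcp_pos: [548.1, 250.6, 108.7]
orientation: [-2.478, -1.931, 0.0]
wrist_force: [-0.4, -0.2, -2.3]
gripper_width: 11.3
```

Emit:
{"method": "apply_moves", "body": {
  "targets": [
    {"dp": [0, 0.008, 0], "roll": 0, "grip": 255},
    {"dp": [0, 0.015, 0], "roll": 0, "grip": 255},
    {"dp": [0, 0.015, 0], "roll": 0, "grip": 255}
  ]
}}

```text
t: 13.75
tcp_pos: [549.5, 250.2, 108.8]
orientation: [-2.478, -1.931, -0.0]
wrist_force: [0.0, -0.5, -2.4]
gripper_width: 10.9
```

```bash
python3 go.py
```

```text
t 13.75 tcp [549.5 250.2 108.8] jawyaw -0.2465 tilt [0. 0.] F [ 0.  -0.5 -2.4] w 10.9 q [0.37 0.15 1.51 0.   1.48 0.62]
```

Emit:
{"method": "apply_moves", "body": {
  "targets": [
    {"dp": [0, 0.008, 0], "roll": 0, "grip": 255},
    {"dp": [0, 0.015, 0], "roll": 0, "grip": 255},
    {"dp": [0, 0.015, 0], "roll": 0, "grip": 255}
  ]
}}

```text
t: 14.05
tcp_pos: [550.9, 249.9, 108.7]
orientation: [-2.478, -1.931, 0.0]
wrist_force: [0.0, 1.3, -2.8]
gripper_width: 11.3
```

Emit:
{"method": "apply_moves", "body": {
  "targets": [
    {"dp": [0, 0.008, 0], "roll": 0, "grip": 255},
    {"dp": [0, 0.015, 0], "roll": 0, "grip": 255},
    {"dp": [0, 0.015, 0], "roll": 0, "grip": 255}
  ]
}}

```text
t: 14.35
tcp_pos: [551.1, 250.0, 108.8]
orientation: [-2.475, -1.931, 0.004]
wrist_force: [-8.1, 0.3, 1.4]
gripper_width: 11.5
```

Emit:
{"method": "apply_moves", "body": {
  "targets": [
    {"dp": [0, 0.008, 0], "roll": 0, "grip": 255},
    {"dp": [0, 0.015, 0], "roll": 0, "grip": 255},
    {"dp": [0, 0.015, 0], "roll": 0, "grip": 255}
  ]
}}

```text
t: 14.65
tcp_pos: [551.4, 250.1, 108.9]
orientation: [-2.473, -1.93, 0.007]
wrist_force: [-15.1, 2.0, 4.0]
gripper_width: 10.9
```

```bash
python3 go.py
```

```text
t 14.65 tcp [551.4 250.1 108.9] jawyaw -0.2454 tilt [-0.0063  0.0007] F [-15.1   2.    4. ] w 10.9 q [0.37 0.16 1.5  0.   1.48 0.61]
```

Emit:
{"method": "apply_moves", "body": {
  "targets": [
    {"dp": [0, -0.01, 0], "roll": 0, "grip": 255},
    {"dp": [0, -0.019, 0], "roll": 0, "grip": 255},
    {"dp": [0, -0.019, 0], "roll": 0, "grip": 255}
  ]
}}

```text
t: 14.95
tcp_pos: [551.0, 250.0, 108.8]
orientation: [-2.476, -1.931, 0.002]
wrist_force: [-5.7, 1.7, 0.6]
gripper_width: 10.8
```

```bash
python3 meas.py 9 20 60
```

```text
t 14.95 tcp [551.  250.  108.8] jawyaw -0.2459 tilt [-0.0021  0.0002] F [-5.7  1.7  0.6] w 10.8 q [0.37 0.16 1.51 0.   1.48 0.62]
tool in chamber [[-85.44  -5.74]] dyaw 0.0005536191758407361
right chamber y -46.84 x -45.6 slope 0.0063
left chamber y 39.92 x -12.5 slope 0.0609
strip chamber y -52.85 x -70.1 slope -0.0119
```

Emit:
{"method": "apply_moves", "body": {
  "targets": [
    {"dp": [0.03, 0, 0], "roll": 0, "grip": 255},
    {"dp": [0.06, 0, 0], "roll": 0, "grip": 255},
    {"dp": [0.09, 0, 0], "roll": 0, "grip": 255},
    {"dp": [0.09, 0, 0], "roll": 0, "grip": 255}
  ]
}}

```text
t: 15.45
tcp_pos: [552.4, 257.1, 108.6]
orientation: [-2.48, -1.928, 0.011]
wrist_force: [-12.9, -4.8, 4.3]
gripper_width: 11.1
```

```bash
python3 meas.py 10 20 60
```

```text
t 15.45 tcp [552.4 257.1 108.6] jawyaw -0.249 tilt [-0.0057 -0.0036] F [-12.9  -4.8   4.3] w 11.1 q [ 0.38  0.17  1.49 -0.    1.49  0.63]
tool in chamber [[-85.82   1.5 ]] dyaw -0.0024730217658365528
right chamber y -42.07 x -46.2 slope -0.0244
left chamber y 47.2 x -12.8 slope -0.0011
strip chamber y -51.29 x -70.1 slope 0.0024
```

View pics/scene10c.png

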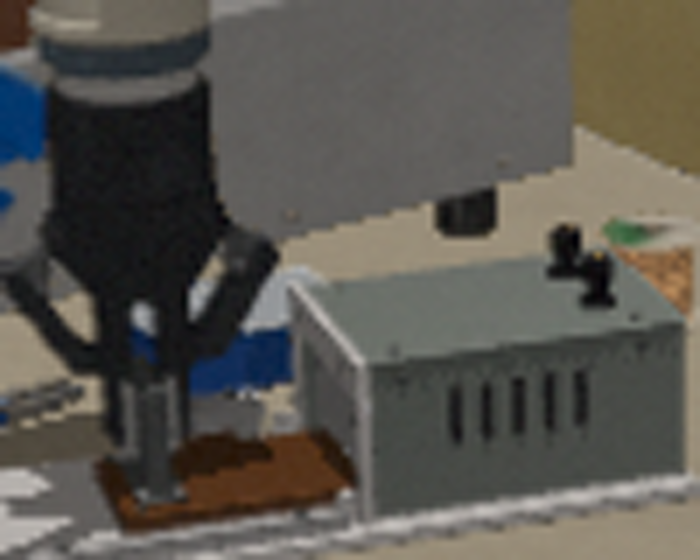

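View pics/top10c.png

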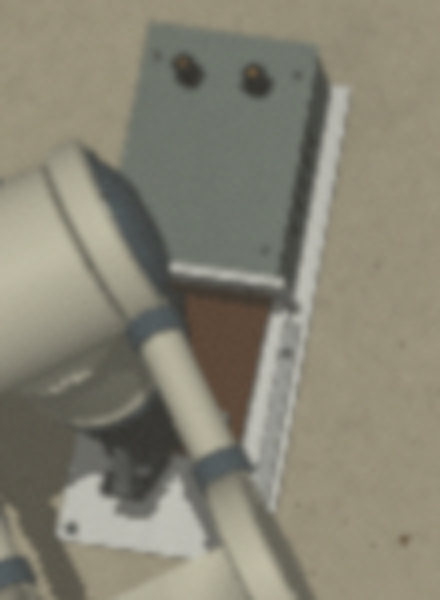

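Emit:
{"method": "apply_moves", "body": {
  "targets": [
    {"dp": [0, -0.01, -0.003], "roll": 0, "grip": 255},
    {"dp": [0, -0.02, -0.003], "roll": 0, "grip": 255},
    {"dp": [0, -0.02, -0.003], "roll": 0, "grip": 255}
  ]
}}

```text
t: 15.85
tcp_pos: [552.4, 258.9, 109.1]
orientation: [2.477, 1.931, 0.001]
wrist_force: [0.3, 0.1, -2.2]
gripper_width: 11.1
```

```bash
python3 meas.py 11 20 60
```

```text
t 15.85 tcp [552.4 258.9 109.1] jawyaw -0.2464 tilt [0.0006 0.0002] F [ 0.3  0.1 -2.2] w 11.1 q [ 0.38  0.17  1.5  -0.    1.48  0.63]
tool in chamber [[-86.3    3.24]] dyaw 8.43077436262496e-05
right chamber y -38.41 x -46.5 slope -0.0045
left chamber y 49.12 x -13.4 slope 0.0014
strip chamber y -51.41 x -70.0 slope -0.0027
```

Emit:
{"method": "apply_moves", "body": {
  "targets": [
    {"dp": [0.015, 0, 0], "roll": 0, "grip": 255},
    {"dp": [0.03, 0, 0], "roll": 0, "grip": 255},
    {"dp": [0.03, 0, 0], "roll": 0, "grip": 255}
  ]
}}

```text
t: 16.25
tcp_pos: [553.0, 262.0, 109.1]
orientation: [-2.477, -1.932, -0.0]
wrist_force: [0.5, -0.5, -2.4]
gripper_width: 11.2
```

Emit:
{"method": "apply_moves", "body": {
  "targets": [
    {"dp": [0.01, 0, 0], "roll": 0, "grip": 255},
    {"dp": [0.01, 0, 0], "roll": 0, "grip": 255}
  ]
}}

```text
t: 16.45
tcp_pos: [553.2, 262.5, 109.1]
orientation: [2.477, 1.931, -0.001]
wrist_force: [-1.6, -1.8, -1.2]
gripper_width: 11.4
```

Emit:
{"method": "apply_moves", "body": {
  "targets": [
    {"dp": [0.01, 0, 0], "roll": 0, "grip": 255},
    {"dp": [0.01, 0, 0], "roll": 0, "grip": 255}
  ]
}}

```text
t: 16.65
tcp_pos: [553.2, 262.7, 109.2]
orientation: [2.477, 1.93, -0.004]
wrist_force: [-3.9, -3.9, 0.4]
gripper_width: 11.4
```

```bash
python3 meas.py 12 20 60
```

```text
t 16.65 tcp [553.2 262.7 109.2] jawyaw -0.247 tilt [-0.0012 -0.0022] F [-3.9 -3.9  0.4] w 11.4 q [ 0.39  0.17  1.49 -0.    1.48  0.64]
tool in chamber [[-86.48   7.16]] dyaw -0.0005391181830492475
right chamber y -35.04 x -46.7 slope -0.0026
left chamber y 51.16 x -13.6 slope 0.0652
strip chamber y -51.28 x -70.0 slope -0.0054
```

Emit:
{"method": "apply_moves", "body": {
  "targets": [
    {"dp": [-0.006, 0.01, 0.003], "roll": 0, "grip": 255},
    {"dp": [-0.006, 0.015, 0.003], "roll": 0, "grip": 255},
    {"dp": [-0.006, 0.015, 0.003], "roll": 0, "grip": 255}
  ]
}}

```text
t: 17.05
tcp_pos: [554.1, 262.4, 108.6]
orientation: [-2.477, -1.931, 0.004]
wrist_force: [-4.7, -3.8, -0.2]
gripper_width: 11.0
```

```bash
python3 meas.py 13 20 60
```

```text
t 17.05 tcp [554.1 262.4 108.6] jawyaw -0.2465 tilt [-0.0021 -0.001 ] F [-4.7 -3.8 -0.2] w 11.0 q [ 0.39  0.18  1.49 -0.    1.48  0.63]
tool in chamber [[-85.47   7.04]] dyaw -3.611913776080389e-05
right chamber y -34.88 x -45.6 slope 0.0038
left chamber y 52.91 x -12.5 slope 0.0008
strip chamber y -51.28 x -70.0 slope -0.0064
```

Emit:
{"method": "apply_moves", "body": {
  "targets": [
    {"dp": [0, 0.008, 0], "roll": 0, "grip": 255},
    {"dp": [0, 0.008, 0], "roll": 0, "grip": 255},
    {"dp": [0, 0.008, 0], "roll": 0, "grip": 255}
  ]
}}

```text
t: 17.45
tcp_pos: [554.2, 262.4, 108.7]
orientation: [-2.476, -1.931, 0.006]
wrist_force: [-9.1, -3.4, 2.9]
gripper_width: 11.4
```

```bash
python3 go.py;python3 meas.py 14 20 60
```

```text
t 17.45 tcp [554.2 262.4 108.7] jawyaw -0.2463 tilt [-0.0037 -0.001 ] F [-9.1 -3.4  2.9] w 11.4 q [0.39 0.18 1.48 0.   1.48 0.63]
t 17.45 tcp [554.2 262.4 108.7] jawyaw -0.2463 tilt [-0.0037 -0.001 ] F [-9.1 -3.4  2.9] w 11.4 q [0.39 0.18 1.48 0.   1.48 0.63]
tool in chamber [[-85.36   7.03]] dyaw 0.0002359817367984518
right chamber y -34.88 x -45.5 slope 0.0019
left chamber y 52.93 x -12.4 slope 0.0013
strip chamber y -51.28 x -70.1 slope -0.0044
```

View pics/scene14c.png

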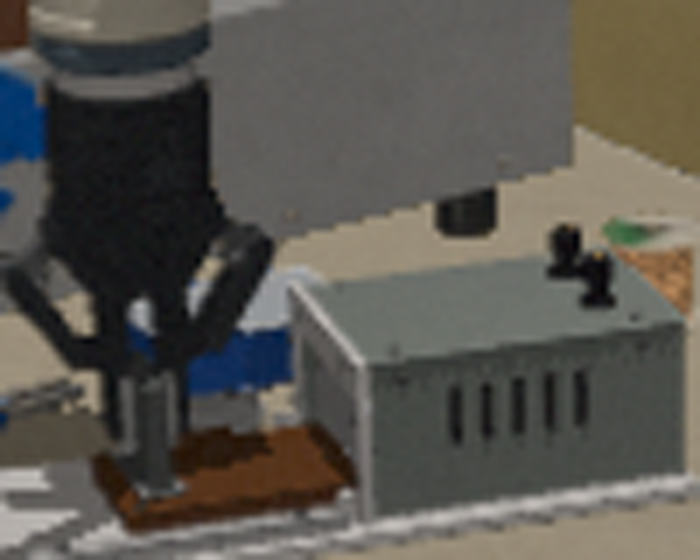

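Emit:
{"method": "apply_moves", "body": {
  "targets": [
    {"dp": [0, -0.005, 0], "roll": 0, "grip": 255},
    {"dp": [0, -0.005, 0], "roll": 0, "grip": 200},
    {"dp": [0, -0.005, 0], "roll": 0, "grip": 150},
    {"dp": [0, -0.005, 0], "roll": 0, "grip": 100},
    {"dp": [0, -0.005, 0], "roll": 0, "grip": 50},
    {"dp": [0, -0.005, 0], "roll": 0, "grip": 0},
    {"dp": [0, -0.005, 0], "roll": 0, "grip": 0},
    {"dp": [0, -0.005, 0], "roll": 0, "grip": 0}
  ]
}}

```text
t: 18.35
tcp_pos: [555.1, 262.7, 108.8]
orientation: [-2.478, -1.931, -0.0]
wrist_force: [0.4, -0.6, -0.6]
gripper_width: 85.4
```

```bash
python3 go.py;python3 meas.py 15 20 60
```

```text
t 18.35 tcp [555.1 262.7 108.8] jawyaw -0.2465 tilt [0.0001 0.0001] F [ 0.4 -0.6 -0.6] w 85.4 q [0.39 0.18 1.48 0.   1.48 0.63]
t 18.35 tcp [555.1 262.7 108.8] jawyaw -0.2465 tilt [0.0001 0.0001] F [ 0.4 -0.6 -0.6] w 85.4 q [0.39 0.18 1.48 0.   1.48 0.63]
tool in chamber [[-84.62   7.56]] dyaw 8.969838593886337e-06
right chamber y -35.13 x -44.8 slope 0.0004
left chamber y 53.44 x -11.7 slope -0.012
strip chamber y -51.28 x -70.0 slope -0.0067
```

View pics/scene15c.png

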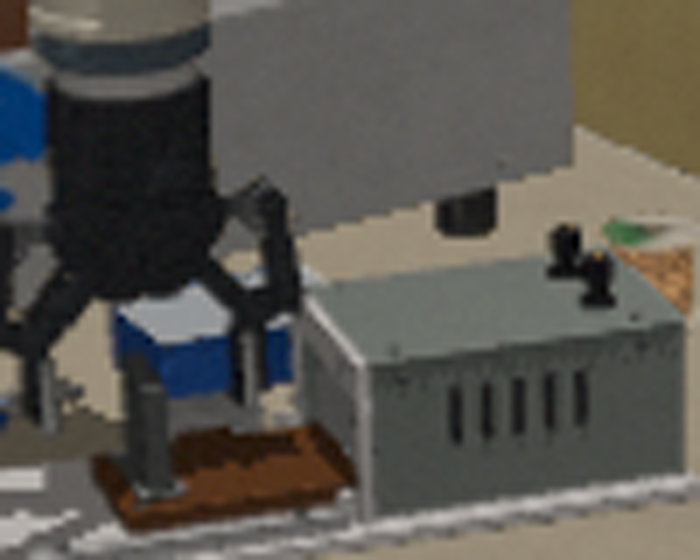

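Emit:
{"method": "apply_moves", "body": {
  "targets": [
    {"dp": [0, 0, -0.2], "roll": 0, "grip": 0},
    {"dp": [0, 0, -0.5], "roll": 0, "grip": 0},
    {"dp": [0, 0, -0.8], "roll": 0, "grip": 0},
    {"dp": [0, 0, -1], "roll": 0, "grip": 0}
  ]
}}

```text
t: 18.85
tcp_pos: [555.4, 262.8, 211.6]
orientation: [2.477, 1.931, 0.004]
wrist_force: [0.2, 0.7, 0.1]
gripper_width: 85.7
```

Emit:
{"method": "apply_moves", "body": {
  "targets": [
    {"dp": [-0.2, -0.3, -0.3], "roll": 0, "grip": 0},
    {"dp": [-0.6, -0.6, -0.4], "roll": 0, "grip": 0},
    {"dp": [-1, -0.9, -0.4], "roll": 0, "grip": 0},
    {"dp": [-1, -0.9, -0.4], "roll": 0, "grip": 0}
  ]
}}

```text
t: 19.25
tcp_pos: [439.6, 185.2, 248.8]
orientation: [2.479, 1.93, -0.002]
wrist_force: [1.0, 0.2, 0.1]
gripper_width: 85.4
```

Emit:
{"method": "apply_moves", "body": {
  "targets": [
    {"dp": [-0.4, 0, 0], "roll": 0, "grip": 0},
    {"dp": [-0.8, 0, 0], "roll": 0, "grip": 0},
    {"dp": [-1, 0, 0], "roll": 0, "grip": 0}
  ]
}}

```text
t: 19.55
tcp_pos: [418.6, 88.9, 249.1]
orientation: [2.478, 1.93, 0.001]
wrist_force: [0.5, -0.1, 0.9]
gripper_width: 85.2
```

Emit:
{"method": "apply_moves", "body": {
  "targets": [
    {"dp": [-0.4, -0.2, 0], "roll": 0, "grip": 0},
    {"dp": [-0.8, -0.2, 0], "roll": 0, "grip": 0},
    {"dp": [-1, -0.2, 0], "roll": 0, "grip": 0},
    {"dp": [-1, -0.2, 0], "roll": 0, "grip": 0}
  ]
}}

```text
t: 19.95
tcp_pos: [375.1, -3.1, 249.2]
orientation: [2.48, 1.926, 0.001]
wrist_force: [0.1, 0.2, 0.4]
gripper_width: 85.4
```

```bash
python3 go.py;python3 - <<'E'
from fit import *
import pickle
for n in("scene","top"):
    p=ctrl.capture(n);save(p,n+"16");pickle.dump(p,open(n+"16.pkl","wb"))
    overlay(p,[],(220,350,150,250) if n=="scene" else (180,290,150,300),n+"16c")
p=pickle.load(open("top16.pkl","rb"))
g=cv2.cvtColor(p["image"],cv2.COLOR_RGB2GRAY).astype(float); g=cv2.GaussianBlur(g,(0,0),.7)
M=np.array([635.3,234.7]);ym=-.2465;c,sn=np.cos(ym),np.sin(ym)
for nm,P0,P1,s in(("right",(-100,-31.5,20),(-20,-31.5,20),1),("tail",(-105.4,-25,8),(-105.4,40,8),-1),("strip",(-110,-50.5,18),(-30,-50.5,18),-1),("platetop rear",(-91.4,-14,74),(-91.4,28,74),0)):
    A=np.linspace(P0,P1,40);uv=proj(p,tf((*M,ym),A));d=uv[-1]-uv[0];d/=np.linalg.norm(d);nn=np.array([-d[1],d[0]]);t=np.arange(-3,3.01,.1);PP=[]
    for b in uv:
        dg=np.gradient(map_coordinates(g,[b[1]+t*nn[1],b[0]+t*nn[0]],order=3));dg=dg*s if s else abs(dg);PP.append(b+t[np.argmax(dg)]*nn)
    w=at_z(p,PP,P0[2])[:,:2]-M;L=np.c_[c*w[:,0]+sn*w[:,1],-sn*w[:,0]+c*w[:,1]]
    ax=0 if abs(P0[0]-P1[0])>1 else 1; k=abs(L[:,1-ax]-np.median(L[:,1-ax]))<3
    print(nm,"med",np.round(np.median(L[:,1-ax]),2),"nominal",P0[1-ax],"slope",np.round(np.polyfit(L[k,ax],L[k,1-ax],1)[0],4))
cl,u,v=cloud(p);w=cl[:,:2]-M;X=c*w[:,0]+sn*w[:,1];Y=-sn*w[:,0]+c*w[:,1]
for a in(-75,-55,-35,-20):
    m=(abs(X-a)<8)&(abs(Y-5)<18)&(cl[:,2]<45);print("board z at x",a,np.round(np.median(cl[m,2]),1),m.sum())
m=(X>-160)&(X<-115)&(abs(Y)<40);print("apron z",np.median(cl[m,2]))
E
```

```text
t 19.95 tcp [375.1  -3.1 249.2] jawyaw -0.2502 tilt [ 0.0013 -0.0006] F [0.1 0.2 0.4] w 85.4 q [-0.1  -0.54  1.87 -0.    1.81  0.15]
right med -34.89 nominal -31.5 slope -0.002
tail med -106.18 nominal -105.4 slope -0.0028
strip med -51.28 nominal -50.5 slope -0.0074
platetop rear med -98.07 nominal -91.4 slope 0.0136
board z at x -75 19.2 36
board z at x -55 19.3 82
board z at x -35 19.6 86
board z at x -20 19.7 82
apron z 7.403787872419343
```

View pics/scene16c.png

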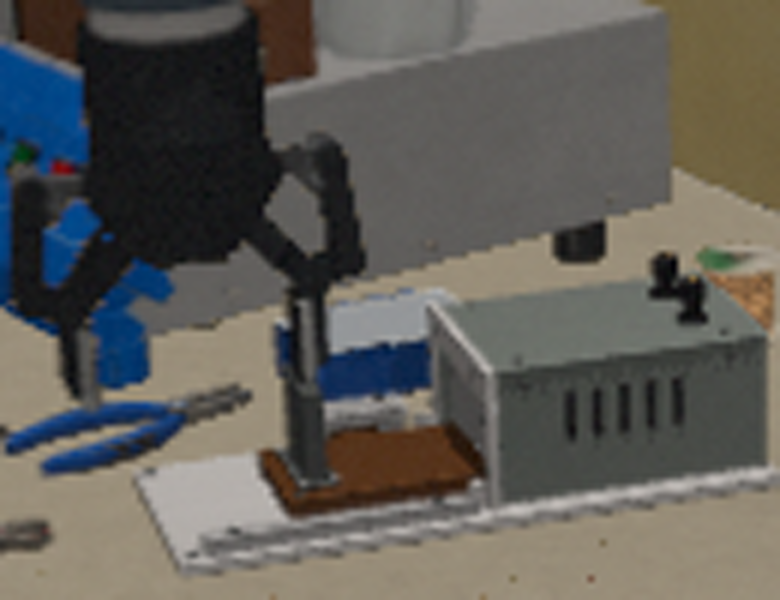

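View pics/top16c.png

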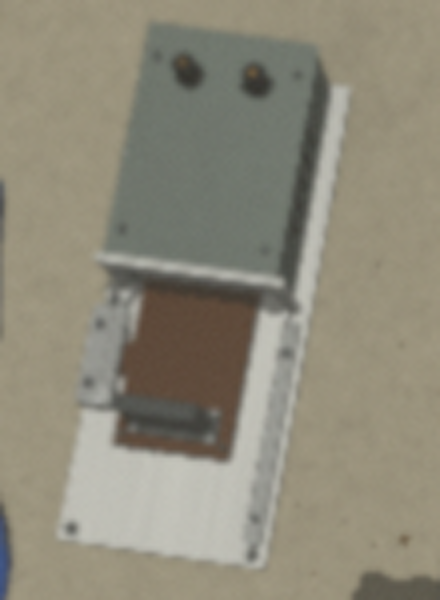

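```bash
python3 - <<'E'
from fit import *
import pickle
p=pickle.load(open("top16.pkl","rb"))
def mk(yc,x0): 
    q=[(-20,-38),(90,-38),None,(-20,38),(23,38),(23,50),(51,50),(51,38),(85,38)]
    return [("r",(x0-20,yc-38,20),(x0+80,yc-38,20)),("l",(x0+51,yc+38,20),(x0+85,yc+38,20)),("l2",(x0-20,yc+38,20),(x0+23,yc+38,20)),("t",(x0-20,yc-38,8),(x0-20,yc+38,8)),("plate",(x0-6,yc-25,74),(x0-6,yc+25,74)),("p2",(x0-6,yc-25,74),(x0+6,yc-25,74)),("p3",(x0-6,yc+25,74),(x0+6,yc+25,74))]
fixed=[("lip",(-83,47.5,32),(-18,47.5,32)),("strip",(-150,-50.5,18),(-20,-50.5,18)),("lipf",(-83,47.5,32),(-83,70,32))]
M=(635.3,234.7,-.2465)
overlay(p,[(M,fixed+mk(6.5,-85.4))],(195,260,210,285),"o65")
overlay(p,[(M,[])],(195,260,210,285),"o0")
g=cv2.cvtColor(p["image"],cv2.COLOR_RGB2GRAY).astype(float)
# lateral profiles across chamber y at several x, z=20
for x in(-100,-80,-50,-28,-22):
    y=np.arange(-62,62,2.);uv=proj(p,tf(M,np.c_[np.full(len(y),x),y,np.full(len(y),20)]))
    s=map_coordinates(g,[uv[:,1],uv[:,0]],order=1);print(x,[(int(a),int(b)) for a,b in zip(y,s) if a<-26 or a>30])
E
```

```text
-100 [(-62, 148), (-60, 150), (-58, 152), (-56, 153), (-54, 158), (-52, 171), (-50, 181), (-48, 187), (-46, 188), (-44, 188), (-42, 188), (-40, 188), (-38, 181), (-36, 157), (-34, 121), (-32, 95), (-30, 81), (-28, 81), (32, 80), (34, 79), (36, 80), (38, 86), (40, 99), (42, 129), (44, 157), (46, 177), (48, 187), (50, 187), (52, 187), (54, 187), (56, 188), (58, 188), (60, 187)]
-80 [(-62, 147), (-60, 149), (-58, 152), (-56, 151), (-54, 156), (-52, 167), (-50, 180), (-48, 188), (-46, 189), (-44, 189), (-42, 190), (-40, 190), (-38, 183), (-36, 157), (-34, 123), (-32, 93), (-30, 84), (-28, 81), (32, 84), (34, 85), (36, 84), (38, 85), (40, 84), (42, 84), (44, 85), (46, 92), (48, 107), (50, 124), (52, 139), (54, 149), (56, 154), (58, 155), (60, 152)]
-50 [(-62, 149), (-60, 149), (-58, 152), (-56, 150), (-54, 154), (-52, 165), (-50, 180), (-48, 187), (-46, 189), (-44, 190), (-42, 191), (-40, 191), (-38, 181), (-36, 157), (-34, 123), (-32, 92), (-30, 82), (-28, 80), (32, 78), (34, 77), (36, 77), (38, 77), (40, 77), (42, 78), (44, 79), (46, 86), (48, 101), (50, 123), (52, 138), (54, 143), (56, 144), (58, 143), (60, 145)]
-28 [(-62, 141), (-60, 132), (-58, 129), (-56, 134), (-54, 147), (-52, 167), (-50, 180), (-48, 188), (-46, 191), (-44, 191), (-42, 191), (-40, 187), (-38, 177), (-36, 150), (-34, 117), (-32, 92), (-30, 80), (-28, 79), (32, 78), (34, 78), (36, 78), (38, 80), (40, 97), (42, 120), (44, 140), (46, 138), (48, 128), (50, 129), (52, 136), (54, 143), (56, 144), (58, 143), (60, 139)]
-22 [(-62, 146), (-60, 147), (-58, 150), (-56, 150), (-54, 156), (-52, 169), (-50, 183), (-48, 190), (-46, 191), (-44, 191), (-42, 190), (-40, 189), (-38, 178), (-36, 151), (-34, 117), (-32, 88), (-30, 81), (-28, 79), (32, 77), (34, 77), (36, 78), (38, 83), (40, 97), (42, 124), (44, 146), (46, 148), (48, 141), (50, 135), (52, 141), (54, 144), (56, 145), (58, 142), (60, 145)]
```

View pics/o65.png

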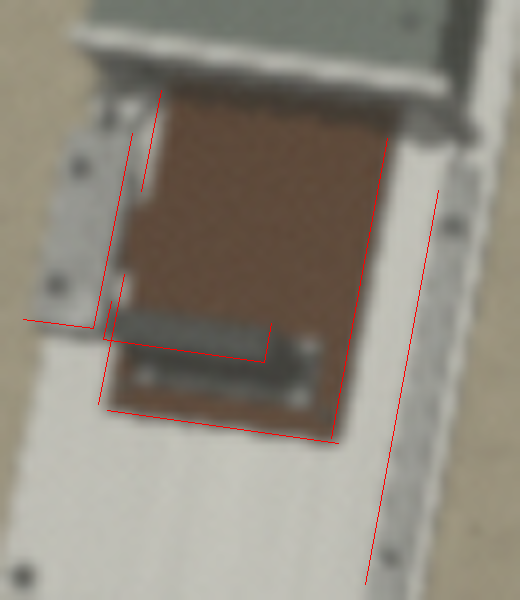

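View pics/o0.png

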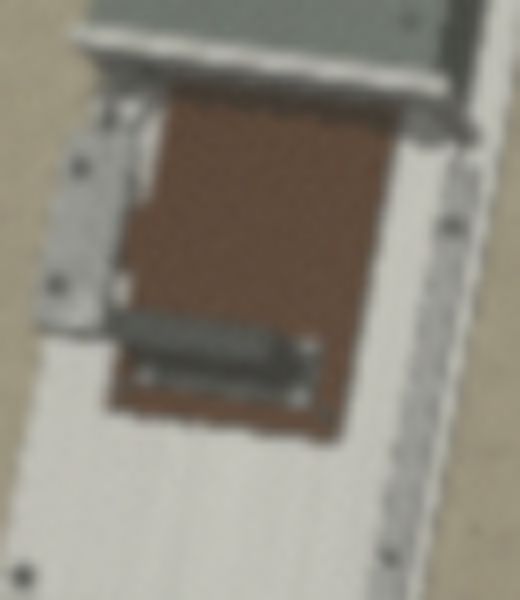

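The two readings disagree. I felt lateral contact, but the top view puts the board's right edge about 16.5 mm from the guide strip, where 19 mm is nominal. I'll regrip and check by pushing left harder.

```bash
python3 go.py 554.6 262.6 211 -.2465
```

```text
t 20.05 tcp [375.6  -1.4 249. ] jawyaw -0.2477 tilt [0.0008 0.0005] F [-0.3  0.2  0.3] w 85.1 q [-0.09 -0.54  1.87  0.    1.81  0.15]
dp [2.9976 1.0883 0.3833] roll -0.0004 alt roll 0.9996 dist 321.2028483093721
```

Emit:
{"method": "apply_moves", "body": {
  "targets": [
    {"dp": [0.4, 0.1, 0], "roll": 0, "grip": 0},
    {"dp": [0.8, 0.25, 0], "roll": 0, "grip": 0},
    {"dp": [1, 0.36, 0], "roll": 0, "grip": 0}
  ]
}}

```text
t: 20.35
tcp_pos: [435.6, 90.4, 248.5]
orientation: [-2.474, -1.935, -0.001]
wrist_force: [0.2, -0.8, -0.4]
gripper_width: 85.3
```

Emit:
{"method": "apply_moves", "body": {
  "targets": [
    {"dp": [0.4, 0.1, 0], "roll": 0, "grip": 0},
    {"dp": [0.8, 0.25, 0], "roll": 0, "grip": 0},
    {"dp": [1, 0.36, 0], "roll": 0, "grip": 0}
  ]
}}

```text
t: 20.65
tcp_pos: [494.6, 179.4, 247.9]
orientation: [-2.473, -1.936, 0.0]
wrist_force: [0.3, -0.9, -0.6]
gripper_width: 85.2
```

Emit:
{"method": "apply_moves", "body": {
  "targets": [
    {"dp": [0.4, 0.1, 0.1], "roll": 0, "grip": 0},
    {"dp": [0.8, 0.25, 0.3], "roll": 0, "grip": 0},
    {"dp": [0.99, 0.36, 0.38], "roll": 0, "grip": 0},
    {"dp": [0.99, 0.36, 0.38], "roll": 0, "grip": 0},
    {"dp": [0.99, 0.36, 0.38], "roll": 0, "grip": 0}
  ]
}}

```text
t: 21.15
tcp_pos: [552.4, 263.7, 209.6]
orientation: [-2.475, -1.934, 0.003]
wrist_force: [-0.5, 0.0, -0.1]
gripper_width: 85.3
```

```bash
python3 go.py 553.9 260.0 109 -.2465
```

```text
t 21.15 tcp [552.4 263.7 209.6] jawyaw -0.2444 tilt [-0.0021 -0.0008] F [-0.5  0.  -0.1] w 85.3 q [0.39 0.13 1.36 0.   1.66 0.63]
dp [-0.0311  0.0251  1.0061] roll 0.0007 alt roll -0.9993 dist 100.68733534987548
```

Emit:
{"method": "apply_moves", "body": {
  "targets": [
    {"dp": [-0.03, 0.015, 0.3], "roll": 0.0007, "grip": 0},
    {"dp": [-0.03, 0.015, 0.65], "roll": 0.0007, "grip": 0},
    {"dp": [-0.03, 0.015, 0.9], "roll": 0.0007, "grip": 0},
    {"dp": [-0.03, 0.015, 0.97], "roll": 0.0007, "grip": 0},
    {"dp": [-0.03, 0.015, 0.97], "roll": 0.0007, "grip": 0}
  ]
}}

```text
t: 21.65
tcp_pos: [553.0, 258.6, 113.6]
orientation: [-2.48, -1.928, 0.002]
wrist_force: [-0.4, -0.2, 1.1]
gripper_width: 85.8
```

```bash
python3 go.py 553.9 260.0 109 -.2465
```

```text
t 21.65 tcp [553.  258.6 113.6] jawyaw -0.2489 tilt [-0.0011 -0.0004] F [-0.4 -0.2  1.1] w 85.8 q [0.38 0.17 1.49 0.   1.49 0.63]
dp [0.0155 0.0051 0.0464] roll -0.0008 alt roll 0.9992 dist 4.918270581519634
```

Emit:
{"method": "apply_moves", "body": {
  "grip_force": 90,
  "targets": [
    {"dp": [0.01, 0.005, 0.043], "roll": -0.0008, "grip": 0},
    {"dp": [0.01, 0.005, 0.043], "roll": -0.0008, "grip": 0},
    {"dp": [0.01, 0.005, 0.043], "roll": -0.0008, "grip": 255},
    {"dp": [0.01, 0.005, 0.043], "roll": -0.0008, "grip": 255},
    {"dp": [0.01, 0.005, 0.043], "roll": -0.0008, "grip": 255},
    {"dp": [0.01, 0.005, 0.043], "roll": -0.0008, "grip": 255},
    {"dp": [0.01, 0.005, 0.043], "roll": -0.0008, "grip": 255},
    {"dp": [0.01, 0.005, 0.043], "roll": -0.0008, "grip": 255},
    {"dp": [0.01, 0.005, 0.043], "roll": -0.0008, "grip": 255}
  ]
}}

```text
t: 22.55
tcp_pos: [553.5, 260.0, 109.7]
orientation: [-2.476, -1.931, 0.003]
wrist_force: [-5.0, -0.1, 3.4]
gripper_width: 11.2
```

```bash
python3 meas.py 17 20 60
```

```text
t 22.55 tcp [553.5 260.  109.7] jawyaw -0.2458 tilt [-0.0022  0.0001] F [-5.  -0.1  3.4] w 11.2 q [0.38 0.17 1.49 0.   1.48 0.63]
tool in chamber [[-85.55   4.57]] dyaw 0.0006759563106941424
right chamber y -35.23 x -45.6 slope -0.0014
left chamber y 49.97 x -12.7 slope -0.0345
strip chamber y -51.41 x -70.0 slope 0.0027
```

Emit:
{"method": "apply_moves", "body": {
  "targets": [
    {"dp": [0, -0.008, -0.002], "roll": 0, "grip": 255},
    {"dp": [0.01, -0.008, -0.002], "roll": 0, "grip": 255},
    {"dp": [0.01, -0.008, -0.002], "roll": 0, "grip": 255}
  ]
}}

```text
t: 22.95
tcp_pos: [553.4, 260.2, 109.8]
orientation: [2.477, 1.931, -0.003]
wrist_force: [-4.5, -4.0, 3.7]
gripper_width: 11.3
```

Emit:
{"method": "apply_moves", "body": {
  "targets": [
    {"dp": [0.01, 0, 0], "roll": 0, "grip": 255},
    {"dp": [0.01, 0, 0], "roll": 0, "grip": 255},
    {"dp": [0.01, 0, 0], "roll": 0, "grip": 255}
  ]
}}

```text
t: 23.25
tcp_pos: [553.5, 260.4, 109.9]
orientation: [2.477, 1.93, -0.006]
wrist_force: [-6.5, -6.4, 4.9]
gripper_width: 11.3
```

```bash
python3 meas.py 18 20 60
```

```text
t 23.25 tcp [553.5 260.4 109.9] jawyaw -0.2469 tilt [-0.0022 -0.0033] F [-6.5 -6.4  4.9] w 11.3 q [ 0.39  0.17  1.49 -0.    1.48  0.63]
tool in chamber [[-85.61   4.98]] dyaw -0.0004149483293051093
right chamber y -35.13 x -45.7 slope 0.002
left chamber y 50.83 x -12.6 slope 0.0009
strip chamber y -51.28 x -70.0 slope -0.0033
```

Emit:
{"method": "apply_moves", "body": {
  "targets": [
    {"dp": [0, -0.008, -0.01], "roll": 0, "grip": 255},
    {"dp": [0, -0.008, -0.01], "roll": 0, "grip": 255},
    {"dp": [0, -0.008, -0.01], "roll": 0, "grip": 255}
  ]
}}

```text
t: 23.65
tcp_pos: [553.2, 260.6, 110.0]
orientation: [2.477, 1.929, -0.005]
wrist_force: [-2.0, -6.0, -0.1]
gripper_width: 10.8
```

```bash
python3 go.py
```

```text
t 23.65 tcp [553.2 260.6 110. ] jawyaw -0.2474 tilt [-0.0013 -0.003 ] F [-2.  -6.  -0.1] w 10.8 q [ 0.39  0.17  1.49 -0.    1.48  0.63]
```

Emit:
{"method": "apply_moves", "body": {
  "targets": [
    {"dp": [0.01, 0, 0], "roll": 0, "grip": 255},
    {"dp": [0.02, 0, 0], "roll": 0, "grip": 255},
    {"dp": [0.02, 0, 0], "roll": 0, "grip": 255}
  ]
}}

```text
t: 23.95
tcp_pos: [553.3, 261.2, 110.3]
orientation: [2.477, 1.927, -0.01]
wrist_force: [-4.3, -12.2, 3.5]
gripper_width: 11.0
```

```bash
python3 meas.py 19 20 60
```

```text
t 23.95 tcp [553.3 261.2 110.3] jawyaw -0.2482 tilt [-0.003  -0.0064] F [ -4.3 -12.2   3.5] w 11.0 q [ 0.39  0.17  1.49 -0.    1.49  0.64]
tool in chamber [[-86.     5.65]] dyaw -0.0017197557158072085
right chamber y -35.29 x -46.2 slope -0.0032
left chamber y 51.4 x -13.0 slope -0.0004
strip chamber y -51.28 x -70.0 slope -0.0071
```

Emit:
{"method": "apply_moves", "body": {
  "targets": [
    {"dp": [-0.022, 0.005, 0.006], "roll": 0, "grip": 255},
    {"dp": [-0.022, 0.015, 0.008], "roll": 0, "grip": 255},
    {"dp": [-0.022, 0.022, 0.008], "roll": 0, "grip": 255},
    {"dp": [-0.022, 0.022, 0.008], "roll": 0, "grip": 255}
  ]
}}

```text
t: 24.45
tcp_pos: [553.7, 260.4, 109.9]
orientation: [-2.477, -1.931, 0.009]
wrist_force: [-12.1, -5.7, 7.0]
gripper_width: 10.8
```

```bash
python3 meas.py 20 20 60
```

```text
t 24.45 tcp [553.7 260.4 109.9] jawyaw -0.2466 tilt [-0.0052 -0.0026] F [-12.1  -5.7   7. ] w 10.8 q [ 0.38  0.17  1.48 -0.    1.49  0.63]
tool in chamber [[-85.43   5.02]] dyaw -7.028437385611652e-05
right chamber y -35.32 x -45.5 slope 0.0002
left chamber y 50.89 x -12.5 slope 0.0013
strip chamber y -51.28 x -70.0 slope -0.005
```

Emit:
{"method": "apply_moves", "body": {
  "targets": [
    {"dp": [-0.005, -0.008, -0.003], "roll": 0, "grip": 255},
    {"dp": [-0.005, -0.008, -0.003], "roll": 0, "grip": 255},
    {"dp": [-0.005, -0.008, -0.003], "roll": 0, "grip": 200},
    {"dp": [-0.005, -0.008, -0.003], "roll": 0, "grip": 140},
    {"dp": [-0.005, -0.008, -0.003], "roll": 0, "grip": 70},
    {"dp": [-0.005, -0.008, -0.003], "roll": 0, "grip": 0},
    {"dp": [-0.005, -0.008, -0.003], "roll": 0, "grip": 0},
    {"dp": [-0.005, -0.008, -0.003], "roll": 0, "grip": 0}
  ]
}}

```text
t: 25.35
tcp_pos: [554.5, 261.1, 110.2]
orientation: [-2.477, -1.932, -0.0]
wrist_force: [0.1, -0.1, 0.2]
gripper_width: 85.4
```

```bash
python3 meas.py 21 20 60
```

```text
t 25.35 tcp [554.5 261.1 110.2] jawyaw -0.2462 tilt [0.0001 0.0001] F [ 0.1 -0.1  0.2] w 85.4 q [0.38 0.17 1.49 0.   1.48 0.63]
tool in chamber [[-84.81   5.88]] dyaw 0.0003499379942570324
right chamber y -35.49 x -44.9 slope -0.0007
left chamber y 49.95 x -11.9 slope -0.0024
strip chamber y -51.28 x -70.0 slope -0.0032
```

Emit:
{"method": "apply_moves", "body": {
  "targets": [
    {"dp": [0, 0, -0.2], "roll": 0, "grip": 0},
    {"dp": [0, 0, -0.5], "roll": 0, "grip": 0},
    {"dp": [0, 0, -0.8], "roll": 0, "grip": 0},
    {"dp": [0, 0, -1], "roll": 0, "grip": 0}
  ]
}}

```text
t: 25.85
tcp_pos: [554.8, 261.2, 213.0]
orientation: [2.477, 1.931, 0.004]
wrist_force: [1.0, -0.4, -0.4]
gripper_width: 85.5
```

Emit:
{"method": "apply_moves", "body": {
  "targets": [
    {"dp": [-0.2, -0.3, -0.3], "roll": 0, "grip": 0},
    {"dp": [-0.6, -0.5, -0.5], "roll": 0, "grip": 0},
    {"dp": [-1, -0.6, -0.9], "roll": 0, "grip": 0},
    {"dp": [-1, -0.6, -1], "roll": 0, "grip": 0}
  ]
}}

```text
t: 26.25
tcp_pos: [470.8, 176.7, 314.6]
orientation: [2.477, 1.928, 0.008]
wrist_force: [0.9, 0.8, 1.1]
gripper_width: 85.1
```

Emit:
{"method": "apply_moves", "body": {
  "targets": [
    {"dp": [-0.4, -0.1, 0], "roll": 0, "grip": 0},
    {"dp": [-0.8, -0.2, 0], "roll": 0, "grip": 0},
    {"dp": [-1, -0.3, 0], "roll": 0, "grip": 0}
  ]
}}

```text
t: 26.55
tcp_pos: [417.8, 87.4, 310.3]
orientation: [2.478, 1.93, 0.0]
wrist_force: [0.0, -0.4, 0.9]
gripper_width: 85.4
```

Emit:
{"method": "apply_moves", "body": {
  "targets": [
    {"dp": [-0.4, -0.2, 0], "roll": 0, "grip": 0},
    {"dp": [-0.8, -0.2, 0], "roll": 0, "grip": 0},
    {"dp": [-1, -0.2, 0], "roll": 0, "grip": 0},
    {"dp": [-1, -0.2, 0], "roll": 0, "grip": 0}
  ]
}}

```text
t: 26.95
tcp_pos: [374.4, -4.6, 310.4]
orientation: [2.48, 1.927, 0.001]
wrist_force: [-0.6, 0.6, -0.5]
gripper_width: 85.7
```

```bash
python3 go.py;python3 - <<'E'
from fit import *
import pickle
for n in("scene","top"):
    p=ctrl.capture(n);save(p,n+"22");pickle.dump(p,open(n+"22.pkl","wb"))
    overlay(p,[],(220,350,150,250) if n=="scene" else (180,290,150,300),n+"22c")
p=pickle.load(open("top22.pkl","rb"));M=(635.3,234.7,-.2465)
g=cv2.cvtColor(p["image"],cv2.COLOR_RGB2GRAY).astype(float)
def cross(X,thr):
    uv=proj(p,tf(M,X));s=map_coordinates(g,[uv[:,1],uv[:,0]],order=1);i=np.nonzero(np.diff(np.sign(s-thr)))[0];return i,s
for x in(-100,-80,-50,-28):
    y=np.arange(-60,55,.25);i,s=cross(np.c_[np.full(len(y),x),y,np.full(len(y),20.)],135);print(x,y[i])
for y in(-25,-10):
    x=np.arange(-125,-90,.25);i,s=cross(np.c_[x,np.full(len(x),y),np.full(len(x),8.)],135);print("tail",y,x[i])
# compare with 16
a=pickle.load(open("top16.pkl","rb"))["image"].astype(int);b=p["image"].astype(int);d=abs(a-b)[205:285,195:265].sum(2);print("diff max",d.max())
a0=pickle.load(open("top0.pkl","rb"))["image"].astype(int);d=(abs(a0-b).sum(2)>60).astype(np.uint8);n,l,st,_=cv2.connectedComponentsWithStats(d);print([tuple(s) for s in st[1:] if s[4]>15])
E
```

```text
t 26.95 tcp [374.4  -4.6 310.4] jawyaw -0.2498 tilt [ 0.0009 -0.0004] F [-0.6  0.6 -0.5] w 85.7 q [-0.1  -0.52  1.75 -0.    1.92  0.15]
-100 [-35.    42.25]
-80 [-35.    51.25]
-50 [-35.25  51.5 ]
-28 [-56.   -35.25  42.75  46.75  51.25]
tail -25 [-106.5]
tail -10 [-106.5]
diff max 28
[(np.int32(377), np.int32(211), np.int32(49), np.int32(110), np.int32(2719)), (np.int32(207), np.int32(219), np.int32(39), np.int32(47), np.int32(1385)), (np.int32(261), np.int32(264), np.int32(133), np.int32(98), np.int32(3005)), (np.int32(313), np.int32(266), np.int32(66), np.int32(53), np.int32(2473)), (np.int32(297), np.int32(279), np.int32(11), np.int32(40), np.int32(369)), (np.int32(396), np.int32(290), np.int32(6), np.int32(34), np.int32(159)), (np.int32(296), np.int32(347), np.int32(119), np.int32(133), np.int32(7328)), (np.int32(345), np.int32(347), np.int32(47), np.int32(44), np.int32(1072)), (np.int32(360), np.int32(404), np.int32(19), np.int32(13), np.int32(168)), (np.int32(630), np.int32(411), np.int32(10), np.int32(17), np.int32(95)), (np.int32(276), np.int32(414), np.int32(27), np.int32(66), np.int32(802)), (np.int32(572), np.int32(457), np.int32(68), np.int32(23), np.int32(795)), (np.int32(250), np.int32(465), np.int32(29), np.int32(15), np.int32(287))]
```

View pics/scene22c.png

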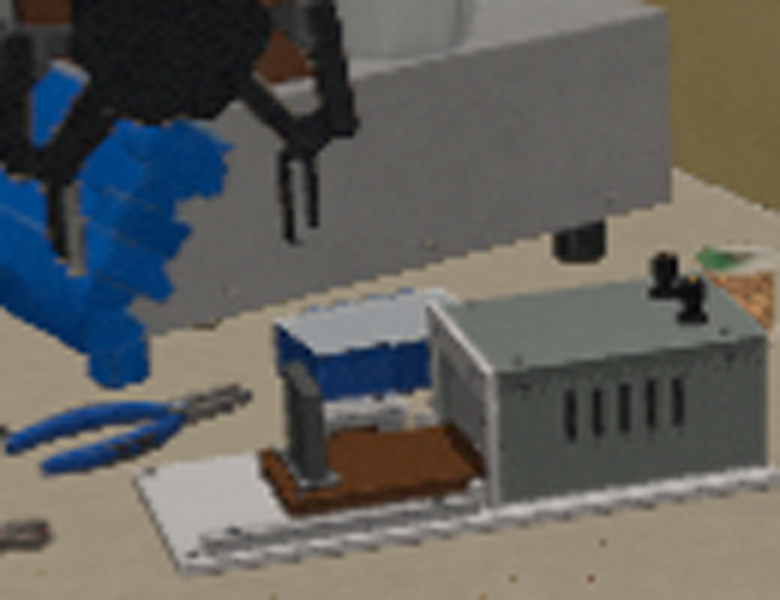

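View pics/top22.png

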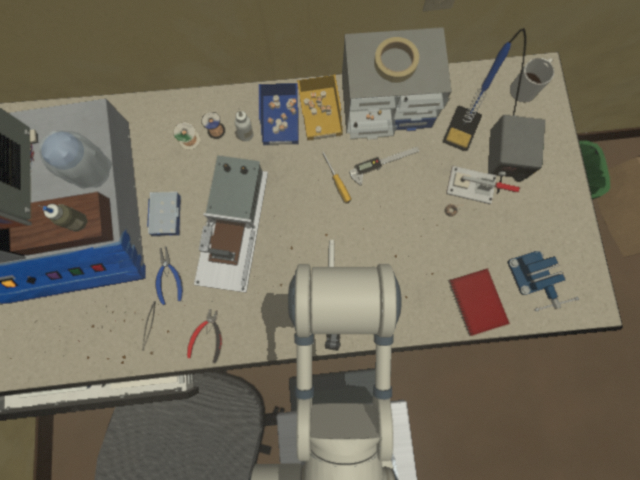

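```bash
python3 - <<'E'
from fit import *
import pickle
M=(635.3,234.7,-.2465)
for n in("16","22"):
    p=pickle.load(open(f"top{n}.pkl","rb"));g=cv2.cvtColor(p["image"],cv2.COLOR_RGB2GRAY).astype(float)
    def cross(X,thr=135):
        uv=proj(p,tf(M,X));s=map_coordinates(g,[uv[:,1],uv[:,0]],order=1);return np.nonzero(np.diff(np.sign(s-thr)))[0]
    x=np.arange(-125,-95,.1);t=[x[cross(np.c_[x,np.full(len(x),y),np.full(len(x),8.)])[0]] for y in range(-28,38,3)]
    y=np.arange(-45,-25,.1);r=[y[cross(np.c_[np.full(len(y),a),y,np.full(len(y),20.)])[0]] for a in range(-100,-25,3)]
    y=np.arange(30,47,.1);
    print(n,"tail",np.mean(t),np.polyfit(range(-28,38,3),t,1)[0],"right",np.mean(r),np.polyfit(range(-100,-25,3),r,1)[0])
    y=np.arange(30,54,.1);print([np.round(y[cross(np.c_[np.full(len(y),a),y,np.full(len(y),20.)],thr=125)],1) for a in(-30,-27,-24,-21)])
p=pickle.load(open("top0.pkl","rb"));g=cv2.cvtColor(p["image"],cv2.COLOR_RGB2GRAY).astype(float)
x=np.arange(-190,-150,.1);t=[]
for y in range(-40,40,4):
    uv=proj(p,tf(M,np.c_[x,np.full(len(x),y),np.full(len(x),0.)]));s=map_coordinates(g,[uv[:,1],uv[:,0]],order=1);t.append(x[np.nonzero(np.diff(np.sign(s-169)))[0][0]])
print("apron front",np.mean(t),"nominal -170")
E
```

```text
16 tail -106.0454545454556 -0.006662902315075498 right -34.92399999999986 -0.0024615384615382465
[array([42.3, 47. , 50. ]), array([42.3]), array([42.3]), array([41.9])]
22 tail -106.09090909091019 -0.005458309806135264 right -34.975999999999864 -0.003153846153846018
[array([42.2, 47. , 50. ]), array([42.1]), array([42.]), array([41.9])]
apron front -169.47500000000116 nominal -170
```

```bash
python3 - <<'E'
from fit import *
import pickle
a=pickle.load(open("scene4.pkl","rb"));b=pickle.load(open("scene22.pkl","rb"))
r=np.s_[195:235,288:306]
k=14
im=np.hstack([cv2.resize(x["image"][r],None,fx=k,fy=k,interpolation=cv2.INTER_CUBIC) for x in(a,b)]);cv2.imwrite("pics/flap.png",cv2.cvtColor(im,cv2.COLOR_RGB2BGR))
E
```

```text
(no output)
```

View pics/flap.png

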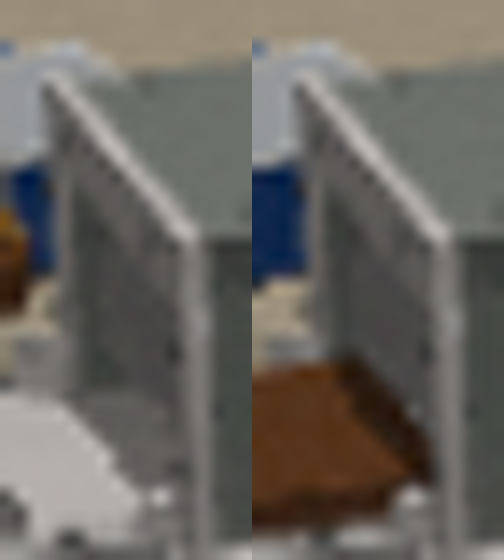

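The flap looks the same now (right) as it did before entry (left): a grey plate filling the opening, with the board running in underneath. I'm handing in.

```bash
python3 -c "
from bench import ctrl
print(ctrl.finish_job())"
```

```text
the job is handed in; nothing more can be done
None
```

The carrier is loaded and the job is handed in at about 27 s of the 48 s allowed. One lateral camera check disagreed with what I felt.

**What I did:** I gripped the plate, laid the carrier on the apron and slid it in through the flap. I felt the head with the nose about 95 mm behind the front face. I then backed off about 1 mm and slid left until the ear met the wall. After pressing home again at about 8 N, I let go. I later regripped to check the wall contact, pressed home again at about 10 N, released and withdrew.

**What the last checks showed:**
- **Nose home:** the push against the head was firm. The first touch peaked at about 15 N, which is where the head starts to give, so far short of ramming. The tail's position was unchanged between the two releases, to within 0.1 mm.
- **Ear at the wall:** on the regrip, about 13 N to the left did not move the board, so it is against a hard stop. The gap between board and lip also fits (about 4 mm seen, 3.8 mm expected).
- **Disagreement:** the top camera put the board about 16.4 mm from the guide strip, where 19 mm was expected. I put that down to calibration and edge blur and trusted the contact force.
- **Flat and shut:** the board's top is level in the depth picture. The flap looks the same as before entry.
- **Other things:** everything visible on the bench is where it was. The arm hid part of the felt pen in the last top picture, so I could not fully confirm that one.

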